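# Load the egg cooker and pull its hood shut with the hook pole

## Task

Gently set the last egg from the carton upright into the empty dimple of the egg cooker. Then hook the pole into the ring eye on the open hood and swing the hood fully shut with it, without letting it slam: the hood is hot, so touch it with nothing but the pole. Lay the pole back flat in its shallow tray, and leave the other eggs and everything else on the counter where they are.

Things in the scene. Friction and masses are not known exactly. Their poses are not given: they have to be found in the camera images.
- cooker: Egg cooker, fixed: a steel box 210 x 180 x 100 mm (its x, y, z), origin at the centre of its underside on the counter, z up. Its flat top, 100 mm up, has four round dimples (31 mm wide) in a 2 x 2 grid, 82 mm apart; three already hold eggs, and the one at -x, -y is empty. The hood stands open over the +y edge. The hood's hinge axis is level, parallel to the cooker's x, at y = +85 mm and z = 101 mm in the cooker's frame.
- dimple (a point): The empty dimple, at x = -41, y = -41 mm of the cooker: the point where the middle of a seated upright egg comes (23 mm above the cooker's flat top, 123 mm above the counter).
- hood (a joint): Angle (rad) of the hood about its hinge: 0 = shut flat on the cooker, about 1.6 = standing upright, at most 1.9. The hood is a steel cover 200 x 170 x 54 mm, open below. The hinge is stiff: the hood stays at whatever angle it is left, and needs about 1.5 to 3 N at the ring eye to swing either way. When shut it covers all four eggs without touching them.
- ring_eye (a point): Centre of the ring eye on the hood's free edge: a round steel ring, 43 mm clear inside, of 7 mm wire, its hole axis parallel to the hinge (the point's x, which is the cooker's x). Site axes turn with the hood and equal the cooker's when it is shut. The centre is 33 mm out from the hood's front wall; from the hinge axis it lies 203 mm in -y and 26 mm in +z when the hood is shut, so it is about 0.30 m above the counter when the hood is open and 127 mm when shut.
- egg_a_mid (a point): Middle (half-way up) of the last egg, loose, standing upright in the carton: 57 mm tall, 46 mm wide at 23 mm above its underside, narrower end up, z up, 60 g. Fragile: it stands a grip of up to 35 N a finger and being pressed down with up to 20 N, no more.
- egg_b_mid (a point): Middle of the egg already in the cooker at its +x, -y dimple (same shape, loose); it must stay there.
- egg_c_mid (a point): Middle of the egg already in the cooker at its -x, +y dimple; it must stay there.
- egg_d_mid (a point): Middle of the egg already in the cooker at its +x, +y dimple; it must stay there.
- carton: Cardboard egg rest with two dimples, fixed, 175 x 85 x 42 mm, origin at the centre of its underside. The egg stands in the dimple at its +x end (x = +41 mm), its middle 65 mm above the counter; the other dimple is empty.
- pole: Hook pole, loose, lying flat with z up, 160 g, about 300 mm long along its x. Origin at the underside below the grip point (see pole_mid).
- pole_mid (a point): Grip point of the hook pole, in its middle, half-way up its black handle bar, which is 24 mm wide (y), 30 mm tall (z) and runs from x = -140 to +60 mm from here. Beyond that a 10 mm steel rod runs to x = +160 mm, where it bends at a right angle into a level hook finger, 10 mm thick, that points to -y, is 55 mm long and ends in a 16 mm ball. All at handle mid-height.
- hook (a point): Middle of the pole's hook finger, at x = +160, y = -28, z = 0 mm from pole_mid, same axes; the finger runs along y.
- pole_tray: Shallow aluminium tray, fixed, 350 x 150 mm, rim 16 mm high, floor and walls 4 mm thick, origin at the centre of its underside. The pole lies in it along its x, the middle of its handle 19 mm above the counter.
- tub: Bystander: white open plastic tub 150 x 90 x 50 mm, loose; origin at the underside.
- sauce: Bystander: sauce bottle 60 mm wide, 170 mm tall; origin at the underside.
- jar: Bystander: jar 70 mm wide, 100 mm tall; origin at the underside.
- bowl: Bystander: steel bowl 130 mm wide, 60 mm tall; origin at the underside.
- cup: Bystander: paper cup 72 mm wide, 85 mm tall; origin at the underside.
- spatula: Bystander: spatula 280 mm long lying along its x; origin on the counter at its middle.
- spoon: Bystander: spoon 220 mm long lying along its x; origin on the counter at its middle.
Things that resemble listed ones, but are neither listed nor needed, are in the scene too. Leave any blue or pink look-alike of the part that bears egg_a_mid alone.

How it is judged:
On the way, in this order (a step that is already met when the one before it is completed fails the run):
1. the last egg stands released in the empty dimple (distance between egg_a_mid and dimple below 0.012 m and angle between egg_a_mid's own z axis and vertical below 0.35 rad and contact force between the fingers and egg_a below 0.3 N and value of joint hood above 1.2 rad), for 0.2 s.
2. the pole's hook finger is through the ring eye of the open hood (x of hook in the frame of ring_eye between -0.03 and 0.03 m and y of hook in the frame of ring_eye between -0.022 and 0.022 m and z of hook in the frame of ring_eye between -0.022 and 0.022 m and angle between the y axis of hook and the x axis of ring_eye, either way round below 0.5 rad and value of joint hood above 1.1 rad), for 0.1 s.
3. the hood is half-way down with the hook still in the ring eye (x of hook in the frame of ring_eye between -0.03 and 0.03 m and y of hook in the frame of ring_eye between -0.022 and 0.022 m and z of hook in the frame of ring_eye between -0.022 and 0.022 m and angle between the y axis of hook and the x axis of ring_eye, either way round below 0.5 rad and value of joint hood between 0.4 and 0.9 rad), for 0.05 s.
4. the hood is shut (value of joint hood below 0.06 rad), for 0.1 s.
At the end, for the whole second after the job is handed in: Hood shut to within 0.06 rad; the last egg upright (within 0.35 rad) in the empty dimple, its middle within 12 mm of seated; the pole released, at rest and flat in its tray (middle within 50 mm along and 65 mm across of the tray centre) (value of joint hood below 0.06 rad and distance between egg_a_mid and dimple below 0.012 m and angle between egg_a_mid's own z axis and vertical below 0.35 rad and x of pole_mid in the frame of pole_tray between -0.05 and 0.05 m and y of pole_mid in the frame of pole_tray between -0.065 and 0.065 m and z of pole_mid in the frame of pole_tray below 0.03 m and angle between pole_mid's own z axis and vertical below 0.15 rad and linear speed of pole below 0.02 m/s); the robot touches nothing.
It fails at once if the hot hood is touched by the gripper or the arm (contact force between any of the fingers, the arm and hood above 0.5 N).
It fails at once if the hood is slammed (faster than 3 rad/s near shut) (value of joint hood below 0.3 rad and velocity of joint hood below -3 rad/s).
It fails at once if an egg is squeezed (more than 45 N a finger, 90 N in all) or knocked hard against the cooker (35 N) (contact force between the fingers and egg_a above 90 N or contact force between cooker and egg_a above 35 N).
It fails at once if an egg already in the cooker is disturbed (distance of any of egg_b_mid, egg_c_mid, egg_d_mid from where it was at the start of the episode above 0.012 m).
It fails at once if a bystander is moved by more than 25 mm or knocked over (distance of any of tub, sauce, jar, bowl, cup, spatula, spoon from where it was at the start of the episode above 0.025 m or angle between any of tub, sauce, jar, bowl, cup, spatula, spoon's own z axis and vertical above 0.5 rad).
It also fails if it takes over 69 s, if anything falls off the work surface, if the arm or the gripper's body presses on something with over 40 N, if the wrist force passes 120 N, or if a joint passes its speed limit or range.

## Robot

A 6-joint arm with a two-finger parallel gripper is mounted at the origin on the work surface. World frame = base frame: x ahead of the robot, y to its left, z up, the work surface at z = 0. Lengths are in m, angles in rad, forces in N, time in s.
With the tool pointing down it reaches from about 0.425 to 0.95 m from the base axis. Payload 3.5 kg.
Tool frame: the origin (TCP) lies midway between the tips of the shut fingers; the grasp point (between the pads) lies 19 mm behind it; x points along the fingers, y is the direction in which the jaws open and shut, and the axes are right-handed (so a half turn about x gives the same grasp; the last joint's range is limited). The gripper opens to 85 mm and grips with 20 to 120 N. Pads are 22 mm wide; open, the fingers measure 114 mm over their backs; the gripper's body (76 mm by 85 mm) begins 54 mm behind the grasp point. The pads swing forward as they close: fully open they stand 13 mm farther back than shut.
Start: joints at [1.085, 0.286, 1.577, -0, 1.279, -0.15], TCP at [0.222, 0.637, 0.231] pointing down, gripper open.
Joint ranges: [-2.77, 2.77], [-0.9, 2.22], [0.21, 2.48], [-1.53, 4.67], [0.24, 2.81], [-2.84, 2.84]. Speed limits (rad/s): [2.79, 2.79, 3.14, 3.14, 3.14, 3.14].

## Interface

Orientations are given as a unit quaternion [w, x, y, z].
In Python, from plant import ctrl, eyes, job gives the robot as it stands. The module is installed in compiled form; this text tells all that it offers.
- The arm moves only by the shell command python3 -m creep 'ROWS' [FORCE]. ROWS is JSON, a list of rows, each an object with "jaw": the finger opening in mm, from 0 to 85.4; "delta_pos": the shift along the tool's x, y, z in mm, a list of three; "rot": the turn, a rotation vector about the tool's x, y, z in rad, a list of three. In form: [{"jaw": jaw, "delta_pos": [tx, ty, tz], "rot": [wx, wy, wz]}, ...]. A call has 1 to 10 rows; each row is the pose to reach, as a shift and turn from the pose commanded when the call began, along the tool's axes at that moment; what a row does not reach only later rows make up. A row lasts 1/12 s, in which the tool goes at most 41.7 mm and 7.16 degrees, less where a joint would pass 70% of its speed; a pose out of reach is approached as far as the arm can. A call with a gripper value outside its range is refused whole. The fingers move at their own pace and stop on an object; FORCE is the grip in N (left out, the last holds). Time passes only in rows, so rows that repeat a pose let the fingers close. It gives the time, the measured TCP pose, the force and the opening at its end, in the units of the state.
- ctrl.state(): the state, without advancing time (a new reading comes with each control period).
- eyes.get_image(name): name is "side" or "top" or "wrist"; returns the picture (400x640x3 uint8, red, green, blue); there is no depth.
- eyes.get_calibration(name): a dict with "K" (3x3 intrinsics, pixels), "xyz" and "rotation" of the camera in the world. Camera axes: x right, y up, looking along -z (the intrinsics and any distortion apply to the point x, -y, -z); pixel columns grow to the right and rows downward; lengths in m; the calibration is good to about 2 mm. A picture is of the moment at which its call begins: read the wrist's pose just before it. get_calibration takes no time and is no camera call; for the wrist camera it gives the pose at the moment of the call.
- job.sign_off(): hands the job in, once; it reports no verdict.
The state is a dict: "clock": time; "qpos": joint angles; "qvel": joint speeds; "joint_efforts": joint torques, N m; "tool_pos": TCP position; "tool_rot": TCP orientation; "contact_force": force on the tool from outside, world axes, zero at the start; "moment": the same for the moment, N m; "width": finger opening in m.
Only numpy, scipy, OpenCV 4.12 (cv2) and the standard library are available. Lean on these libraries where they do the work, as an engineer would, in place of code of your own. Each camera call takes 0.05 s, during which the arm holds its last target.

## Working session

There is one attempt and no reset: what is moved stays moved. The work goes in short steps, Python scripts to look and compute and a shell command to move; the robot and the scene stay as the last step left them, time stands still between calls to the robot, and variables do not carry over. Pictures are saved under pics/ and viewed, and the job is handed in when it is done.

```bash
mkdir -p pics; ls; python3 - <<'E'
from plant import ctrl, eyes, job
import cv2, numpy as np
print(ctrl.state())
for n in ["side","top","wrist"]:
    c=eyes.get_calibration(n); print(n,c)
    im=eyes.get_image(n); cv2.imwrite(f"pics/{n}0.png",im[:,:,::-1])
E
```

```text
pics
{'clock': 0.0, 'qpos': array([ 1.08501433e+00,  2.87180574e-01,  1.57823082e+00, -4.09383384e-06,
        1.27856562e+00, -1.50028877e-01]), 'qvel': array([-1.20687933e-05,  1.87728763e-03, -3.90379740e-04, -1.65046237e-03,
        3.19545008e-03,  2.24756293e-03]), 'joint_efforts': array([ 6.22886510e-04, -4.05962956e+01, -2.92635745e+01, -2.02711618e-05,
        5.59736291e-03, -5.98473676e-06]), 'tool_pos': array([0.22207334, 0.63671173, 0.22990809]), 'tool_rot': array([ 0.69690352,  0.11734817,  0.69742789, -0.11895056]), 'contact_force': array([-0.31111641, -0.43628152,  0.73004636]), 'moment': array([-0.00861948, -0.01827527, -0.00063907]), 'width': 0.08542202564293216}
side {'K': array([[500.65200217,   0.        , 317.53924623],
       [  0.        , 500.65200217, 194.92874893],
       [  0.        ,   0.        ,   1.        ]]), 'xyz': array([-0.36332057,  0.89673989,  1.56212628]), 'rotation': array([-0.34885359, -0.13909867,  0.32586166,  0.86762141])}
top {'K': array([[405.32200996,   0.        , 316.0634005 ],
       [  0.        , 405.32200996, 194.0533892 ],
       [  0.        ,   0.        ,   1.        ]]), 'xyz': array([ 0.42872275, -0.01615667,  1.27402046]), 'rotation': array([-0.6970864 , -0.03886403,  0.04163052,  0.71472165])}
wrist {'K': array([[303.48637392,   0.        , 318.62728929],
       [  0.        , 303.48637392, 200.34289692],
       [  0.        ,   0.        ,   1.        ]]), 'xyz': array([0.14913451, 0.66318326, 0.37413981]), 'rotation': array([ 0.80604023, -0.12359806, -0.0861491 ,  0.5723644 ])}
```

View pics/side0.png

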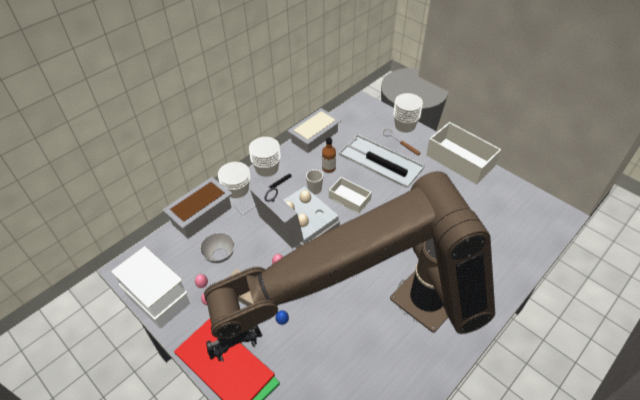

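View pics/top0.png

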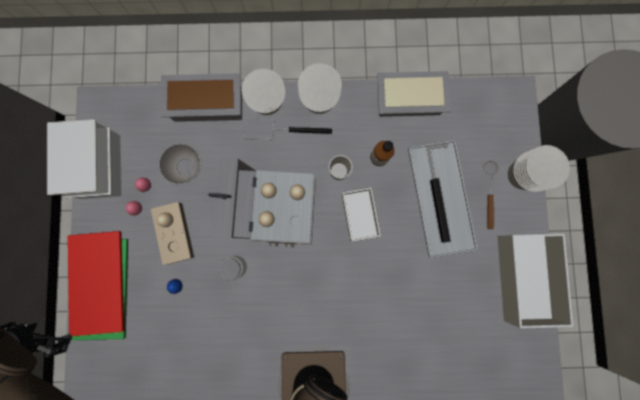

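View pics/wrist0.png

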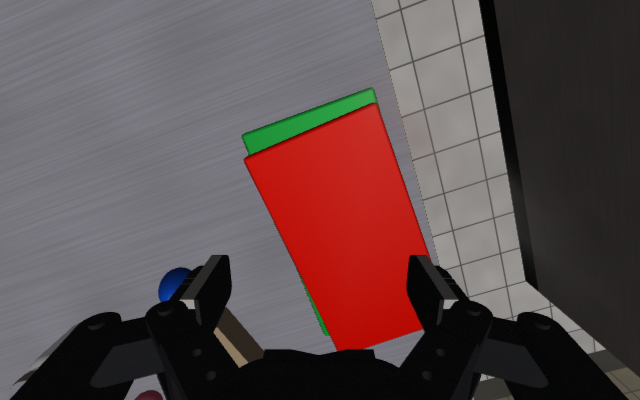

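```bash
cat > h.py <<'E'
from plant import ctrl, eyes
import numpy as np, cv2, json
from scipy.spatial.transform import Rotation as R
def q2R(q): return R.from_quat([q[1],q[2],q[3],q[0]])
def ray(cal,uv):
    K=cal["K"]; p=np.linalg.inv(K)@np.array([uv[0],uv[1],1.]); d=np.array([p[0],-p[1],-1.])
    d=q2R(cal["rotation"]).apply(d); return np.array(cal["xyz"]),d/np.linalg.norm(d)
def onz(cal,uv,z):
    o,d=ray(cal,uv); return o+d*(z-o[2])/d[2]
def proj(cal,P):
    p=q2R(cal["rotation"]).inv().apply(np.atleast_2d(P)-cal["xyz"]); K=cal["K"]
    x=p*[1,-1,-1]; u=x@K.T; return u[:,:2]/u[:,2:]
def tri(c1,uv1,c2,uv2):
    o1,d1=ray(c1,uv1);o2,d2=ray(c2,uv2)
    A=np.stack([d1,-d2],1); t=np.linalg.lstsq(A,o2-o1,rcond=None)[0]
    a=o1+d1*t[0]; b=o2+d2*t[1]; return (a+b)/2,np.linalg.norm(a-b)
def crop(fn,out,x0,y0,w,h,s):
    im=cv2.imread(fn); cv2.imwrite(out,cv2.resize(im[y0:y0+h,x0:x0+w],None,fx=s,fy=s,interpolation=cv2.INTER_CUBIC))
E
python3 - <<'E'
from h import *
crop("pics/top0.png","pics/t_egg.png",125,165,100,110,5)
crop("pics/top0.png","pics/t_cook.png",200,150,130,100,6)
crop("pics/top0.png","pics/t_pole.png",400,135,90,130,4)
crop("pics/side0.png","pics/s_cook.png",240,160,110,90,6)
crop("pics/side0.png","pics/s_pole.png",330,120,110,75,6)
ct=eyes.get_calibration("top"); 
for uv in [(283,207),(165,219),(440,210)]: print(onz(ct,uv,0.05))
E
```

```text
[0.53171399 0.07835592 0.05      ]
[0.50429128 0.43458296 0.05      ]
[ 0.51076025 -0.39669574  0.05      ]
```

View pics/t_egg.png

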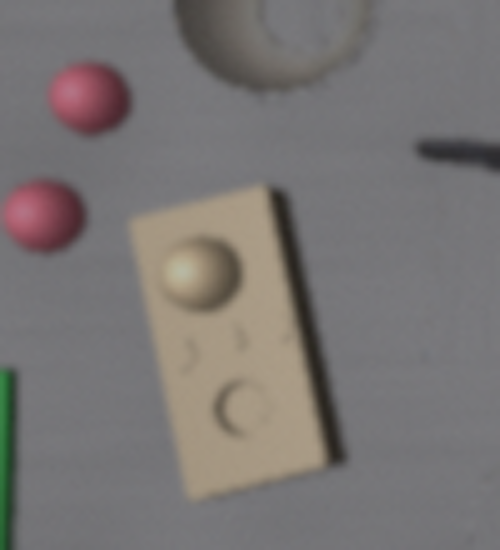

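View pics/t_cook.png

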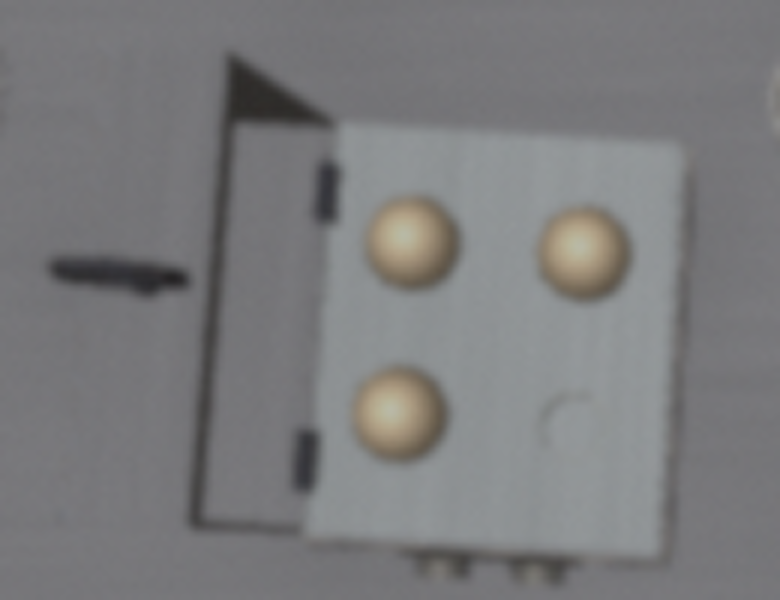

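View pics/t_pole.png

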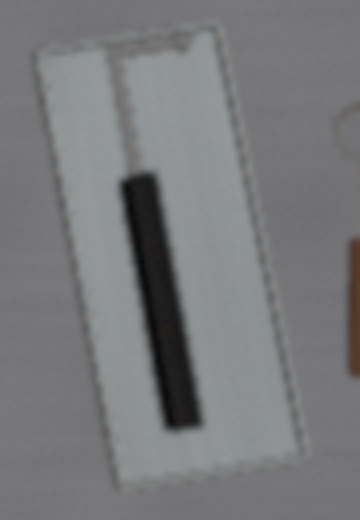

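View pics/s_cook.png

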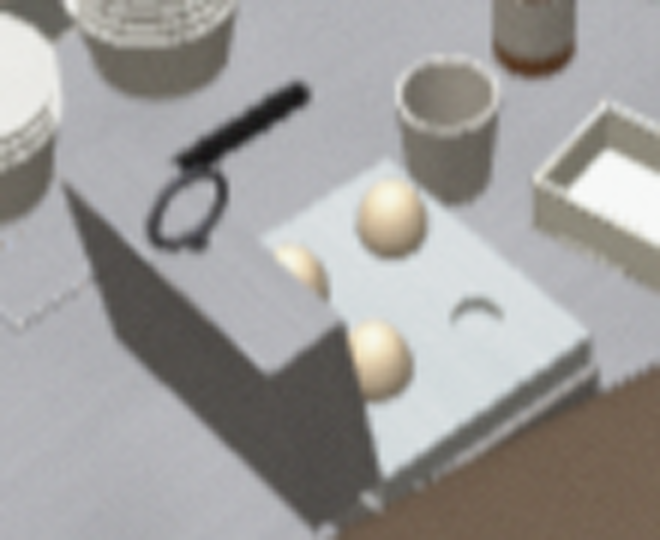

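View pics/s_pole.png

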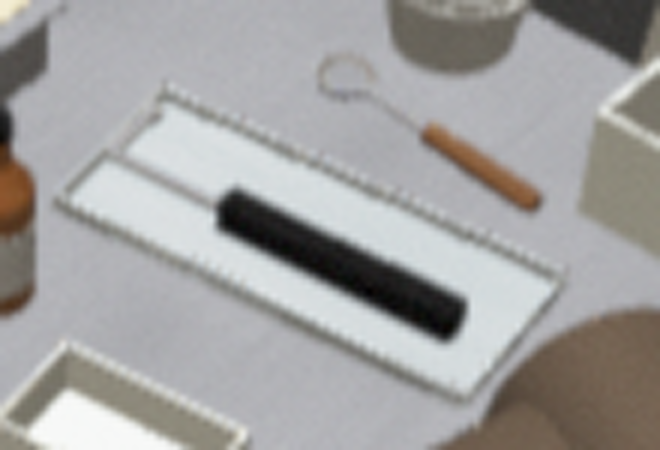

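```bash
python3 - <<'E'
from h import *
im=cv2.imread("pics/top0.png"); ct=eyes.get_calibration("top"); hsv=cv2.cvtColor(im,cv2.COLOR_BGR2HSV)
print(hsv[219,165],hsv[190,268],hsv[233,172+10],hsv[240,175])
m=((hsv[...,0]<25)&(hsv[...,1]>60)&(hsv[...,2]>120)).astype(np.uint8)*255
n,l,s,c=cv2.connectedComponentsWithStats(m)
for i in range(1,n):
    if s[i,4]>40: print(s[i],c[i],onz(ct,c[i],0.123)[:2],onz(ct,c[i],0.065)[:2])
C=np.array([(335,122),(688,140),(662,556),(305,540)])/6+[200-.42,150-.42]
W=np.array([onz(ct,p,0.1) for p in C]); print(W, W.mean(0), [np.linalg.norm(W[i]-W[i-1]) for i in range(4)])
e=W[0]-W[3]; print("cooker x dir deg",np.degrees(np.arctan2(e[1],e[0])), )
e=W[1]-W[2]; print(np.degrees(np.arctan2(e[1],e[0])))
# carton top corners
C=np.array([(130,217),(267,183),(328,463),(190,500)])/5+[125-.4,165-.4]
W=np.array([onz(ct,p,0.042) for p in C]); print("carton",W.mean(0),[np.linalg.norm(W[i]-W[i-1]) for i in range(4)]); e=W[0]+W[1]-W[2]-W[3]
a=np.arctan2(e[1],e[0]); print(np.degrees(a), "egg", W.mean(0)[:2]+.041*np.array([np.cos(a),np.sin(a)]))
# handle
m=((hsv[...,2]<70)).astype(np.uint8); m[:, :400]=0;m[:135]=0;m[265:]=0;m[:,485:]=0
n,l,s,c=cv2.connectedComponentsWithStats(m); i=1+np.argmax(s[1:,4]); print(s[i])
r=cv2.minAreaRect(np.argwhere(l==i)[:,::-1].astype(np.float32)); b=cv2.boxPoints(r); print(b)
W=np.array([onz(ct,p,0.034) for p in b]); print("handle",W,W.mean(0),[np.linalg.norm(W[i]-W[i-1]) for i in range(4)])
# tray rim corners
C=np.array([(37,52),(218,27),(308,455),(118,487)])/4+[400-.4,135-.4]
W=np.array([onz(ct,p,0.016) for p in C]); print("tray",W.mean(0),[np.linalg.norm(W[i]-W[i-1]) for i in range(4)]); e=W[0]+W[1]-W[2]-W[3]
print(np.degrees(np.arctan2(e[1],e[0])))
C=np.array([(115,50),(130,172),(190,43)])/4+[400-.4,135-.4]
print("rod corner, rod root, hook ball",[onz(ct,p,0.02) for p in C])
E
```

```text
[ 18  64 159] [ 24  43 182] [ 17  53 159] [ 18  55 163]
[263 184  11  12  73] [268.60273973 189.97260274] [0.5754443  0.11311109] [0.58283761 0.1196249 ]
[291 186  12  12  77] [296.93506494 192.01298701] [0.56755508 0.03220933] [0.57455085 0.03464649]
[158 213  11  14  71] [163.66197183 219.29577465] [0.49904029 0.41147585] [0.5025836  0.43302429]
[260 213  12  12  79] [266.12658228 218.51898734] [0.49398478 0.12109835] [0.49727334 0.12801464]
[  67  231   55  105 5358] [ 93.80701754 283.1216872 ] [0.32614799 0.60262163] [0.32097924 0.63380191]
[[ 0.63864984  0.1536722   0.1       ]
 [ 0.62547417 -0.01869049  0.1       ]
 [ 0.42392137 -0.00126145  0.1       ]
 [ 0.43584071  0.16969827  0.1       ]] [0.53097152 0.07585463 0.1       ] [np.float64(0.2034413297568373), np.float64(0.1728655331755188), np.float64(0.20230497904898723), np.float64(0.1713747321260033)]
cooker x dir deg -4.518152755433738
-4.942288788477354
carton [0.4634729  0.42076616 0.042     ] [np.float64(0.17560769975691992), np.float64(0.08512417674603627), np.float64(0.1743699640423823), np.float64(0.08476270093718354)
[... 166 characters left out ...]
dle [[ 0.60715322 -0.3744804   0.034     ]
 [ 0.61159446 -0.40216515  0.034     ]
 [ 0.41775934 -0.42608561  0.034     ]
 [ 0.41349449 -0.39887139  0.034     ]] [ 0.51250038 -0.40040064  0.034     ] [np.float64(0.19518869291184338), np.float64(0.028038716176149454), np.float64(0.1953055164987339), np.float64(0.027546370479560836)]
tray [ 0.55167074 -0.41592665  0.016     ] [np.float64(0.3448680650442078), np.float64(0.14565581790719145), np.float64(0.3413475728318655), np.float64(0.1491694867691788)]
7.758089587904786
rod corner, rod root, hook ball [array([ 0.71250102, -0.38113641,  0.02      ]), array([ 0.61491264, -0.38736591,  0.02      ]), array([ 0.71668083, -0.44073168,  0.02      ])]
```

```bash
cat >> h.py <<'E'
def Rt(a):
    a=np.radians(a);c,s=np.cos(a),np.sin(a); return R.from_matrix(np.array([[0,c,s],[0,s,-c],[-1,0,0]]))
def plan(*targets):
    s=ctrl.state(); R0=q2R(s["tool_rot"]); p0=s["tool_pos"]; m=R0.as_matrix()
    print("clk %.2f"%s["clock"],"pos",p0.round(4),"yaw %.2f"%np.degrees(np.arctan2(m[1,1],m[0,1])),"xax",m[:,0].round(3),"q",s["qpos"].round(2),"F",s["contact_force"].round(1),"w %.4f"%s["width"])
    for (p,a) in targets:
        d=R0.inv().apply(np.array(p)-p0)*1000
        w=(R0.inv()*Rt(a)).as_rotvec()
        print("  d",d.round(1).tolist(),"rot",w.round(3).tolist(),"rows>=",np.ceil(max(np.linalg.norm(d)/41.7,np.degrees(np.linalg.norm(w))/7.16)))
E
python3 - <<'E'
from h import *
for a in (40,-140,0): plan(((0.503,0.431,0.20),a))
ct=eyes.get_calibration("top"); cs=eyes.get_calibration("side")
# ring: side crop ring center approx (188,207)/6+(240,160)
us=np.array([188,206])/6+[240-.4,160-.4]; ut=np.array([120,271])/6+[200-.4,150-.4]
P,e=tri(ct,ut,cs,us); print("ring",P,e,us,ut)
a=np.radians(-5.2); c,s=np.cos(a),np.sin(a); M=np.array([[c,-s],[s,c]]); C=np.array([.531,.0763])
print("in cooker",M.T@(P[:2]-C),"expect 1.6:", [ (t,.085-.2047*np.cos(t+.1274),.101+.2047*np.sin(t+.1274)) for t in (1.5,1.6,1.7,1.8,1.9)])
# side check of cooker eggs
print(proj(cs,[[.5676,.0322,.123],[.494,.1211,.123],[.4863,.0391,.1]]))
print(proj(ct,[[.4863,.0391,.1]]))
E
```

```text
clk 0.15 pos [0.2221 0.6369 0.2302] yaw 70.76 xax [-0.001 -0.002 -1.   ] q [ 1.09  0.29  1.58  0.    1.28 -0.15] F [-0.5 -0.6 -0.1] w 0.0856
  d [30.3, -101.7, 333.0] rot [0.537, 0.0, 0.002] rows>= 9.0
clk 0.15 pos [0.2221 0.6369 0.2302] yaw 70.76 xax [-0.001 -0.002 -1.   ] q [ 1.09  0.29  1.58  0.    1.28 -0.15] F [-0.5 -0.6 -0.1] w 0.0856
  d [30.3, -101.7, 333.0] rot [-2.605, -0.003, 0.0] rows>= 21.0
clk 0.15 pos [0.2221 0.6369 0.2302] yaw 70.76 xax [-0.001 -0.002 -1.   ] q [ 1.09  0.29  1.58  0.    1.28 -0.15] F [-0.5 -0.6 -0.1] w 0.0856
  d [30.3, -101.7, 333.0] rot [1.235, 0.001, 0.002] rows>= 10.0
ring [0.54434592 0.21197086 0.29945908] 0.0003465380698443093 [270.93333333 193.93333333] [219.6        194.76666667]
in cooker [0.0009948  0.13632207] expect 1.6: [(1.5, np.float64(0.09658058560670213), np.float64(0.30537216062126915)), (1.6, np.float64(0.11692590197734304), np.float64(0.3031950216571444)), (1.7, np.float64(0.1369522252887264), np.float64(0.2989976168734094)), (1.8, np.float64(0.1564594591381473), np.float64(0.2928218853511858)), (1.9, np.float64(0.1752526936932165), np.float64(0.2847295329584181))]
[[305.42778102 195.913225  ]
 [302.47259413 219.3878603 ]
 [319.51012838 211.99878646]]
[[295.46142403 220.89400459]]
```

```bash
python3 -m creep '[{"jaw":85,"delta_pos":[30,-101.7,333],"rot":[0.537,0,0.002]},{"jaw":85,"delta_pos":[30,-101.7,333],"rot":[0.537,0,0.002]},{"jaw":85,"delta_pos":[30,-101.7,333],"rot":[0.537,0,0.002]},{"jaw":85,"delta_pos":[30,-101.7,333],"rot":[0.537,0,0.002]},{"jaw":85,"delta_pos":[30,-101.7,333],"rot":[0.537,0,0.002]},{"jaw":85,"delta_pos":[30,-101.7,333],"rot":[0.537,0,0.002]},{"jaw":85,"delta_pos":[30,-101.7,333],"rot":[0.537,0,0.002]},{"jaw":85,"delta_pos":[30,-101.7,333],"rot":[0.537,0,0.002]},{"jaw":85,"delta_pos":[30,-101.7,333],"rot":[0.537,0,0.002]},{"jaw":85,"delta_pos":[30,-101.7,333],"rot":[0.537,0,0.002]}]' 20
python3 - <<'E'
from h import *
import pickle
plan(((0.503,0.431,0.043),40))
c=eyes.get_calibration("wrist"); im=eyes.get_image("wrist"); cv2.imwrite("pics/w1.png",im[:,:,::-1]); pickle.dump(c,open("w1.pkl","wb"))
cv2.imwrite("pics/s1.png",eyes.get_image("side")[:,:,::-1])
print(proj(c,[[.503,.431,.065]]))
E
```

```text
clock: 0.98
tool_pos: [0.5061, 0.4285, 0.2002]
tool_rot: [0.64, 0.301, 0.64, -0.3]
contact_force: [-1.0, -0.6, -0.1]
width: 0.0849
clk 0.98 pos [0.5061 0.4285 0.2002] yaw 39.69 xax [ 0.  0. -1.] q [ 0.55  0.29  1.64 -0.    1.22 -0.14] F [-1.  -0.6 -0.1] w 0.0849
  d [157.2, -0.9, -3.9] rot [-0.005, 0.0, -0.001] rows>= 4.0
[[318.1406188  186.82021109]]
```

View pics/w1.png

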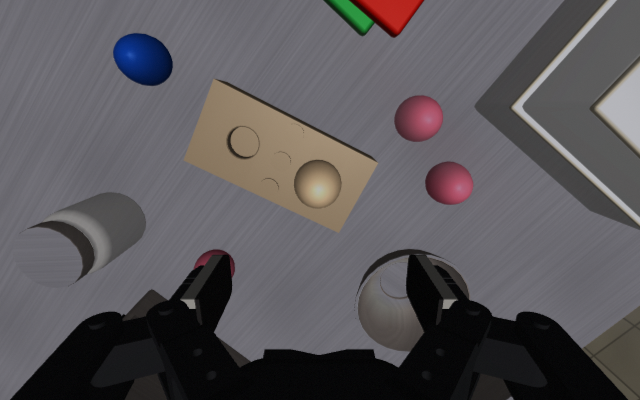

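The wrist view shows the cream egg in the carton at (318,184). The look-alikes, blue (143,59) and pink (418,118), (449,183) and (214,265), are not in the carton. So the cream egg is the right one.

```bash
python3 - <<'E'
from h import *
import pickle
c=pickle.load(open("w1.pkl","rb")); crop("pics/w1.png","pics/w1c.png",260,140,130,100,6)
im=cv2.imread("pics/w1.png"); g=cv2.GaussianBlur(cv2.cvtColor(im,cv2.COLOR_BGR2GRAY),(3,3),0)[140:240,260:390]
print(cv2.HoughCircles(g,cv2.HOUGH_GRADIENT,1,50,param1=80,param2=15,minRadius=18,maxRadius=30))
print(onz(c,(318,184),.062))
E
```

```text
[[[57.5 45.5 23. ]]]
[0.50161704 0.43245015 0.062     ]
```

View pics/w1c.png

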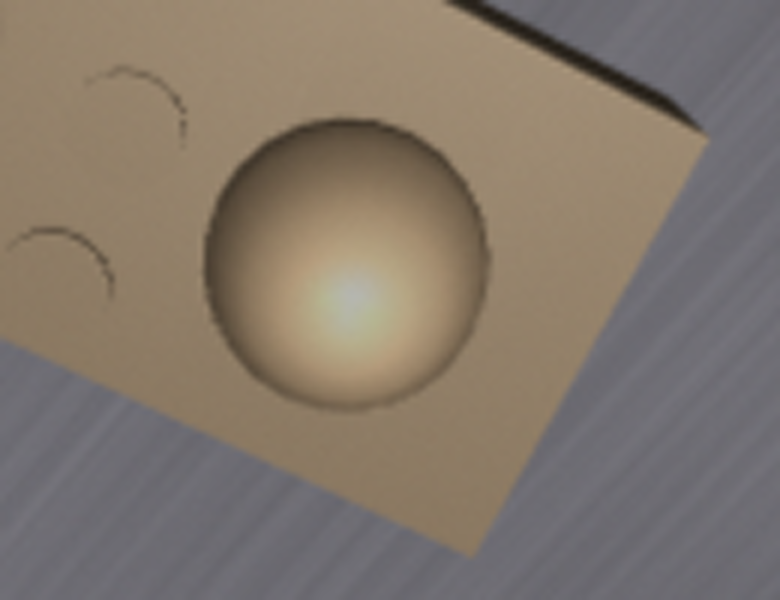

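```bash
python3 - <<'E'
from h import *
plan(((0.5025,0.4315,0.043),40))
E
```

```text
clk 1.08 pos [0.5032 0.4313 0.2008] yaw 39.91 xax [-0.     0.002 -1.   ] q [ 0.56  0.28  1.64  0.    1.22 -0.14] F [-1.  -0.8  0.6] w 0.0850
  d [157.8, -0.5, -0.4] rot [-0.002, -0.001, -0.001] rows>= 4.0
```

```bash
python3 -m creep '[{"jaw":85,"delta_pos":[40,-0.5,-0.4],"rot":[0,0,0]},{"jaw":85,"delta_pos":[80,-0.5,-0.4],"rot":[0,0,0]},{"jaw":85,"delta_pos":[115,-0.5,-0.4],"rot":[0,0,0]},{"jaw":85,"delta_pos":[140,-0.5,-0.4],"rot":[0,0,0]},{"jaw":85,"delta_pos":[153,-0.5,-0.4],"rot":[0,0,0]},{"jaw":85,"delta_pos":[157,-0.5,-0.4],"rot":[0,0,0]},{"jaw":85,"delta_pos":[157,-0.5,-0.4],"rot":[0,0,0]},{"jaw":85,"delta_pos":[157,-0.5,-0.4],"rot":[0,0,0]}]' 20
python3 - <<'E'
from h import *
plan(((0.5025,0.4315,0.043),40))
cv2.imwrite("pics/w2.png",eyes.get_image("wrist")[:,:,::-1])
E
```

```text
clock: 1.75
tool_pos: [0.5036, 0.4332, 0.0465]
tool_rot: [0.642, 0.3, 0.64, -0.297]
contact_force: [-0.7, 0.6, 0.7]
width: 0.0848
clk 1.75 pos [0.5036 0.4332 0.0465] yaw 40.05 xax [ 0.004  0.004 -1.   ] q [ 0.56  0.46  1.72  0.    0.96 -0.14] F [-0.7  0.6  0.7] w 0.0848
  d [3.5, -1.9, 0.6] rot [0.001, -0.0, -0.005] rows>= 1.0
```

View pics/w2.png

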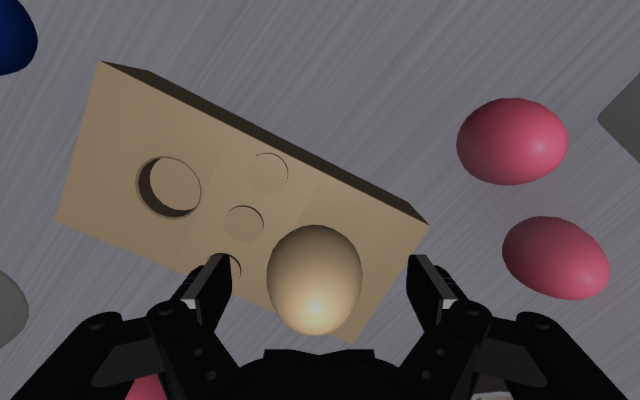

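```bash
python3 -m creep '[{"jaw":85,"delta_pos":[1,-1.5,0.5],"rot":[0,0,-0.005]},{"jaw":60,"delta_pos":[1,-1.5,0.5],"rot":[0,0,-0.005]},{"jaw":50,"delta_pos":[1,-1.5,0.5],"rot":[0,0,-0.005]},{"jaw":48,"delta_pos":[1,-1.5,0.5],"rot":[0,0,-0.005]}]' 20
python3 - <<'E'
from h import *
plan(((0.5025,0.4315,0.043),40))
cv2.imwrite("pics/w3.png",eyes.get_image("wrist")[:,:,::-1])
E
```

```text
clock: 2.13
tool_pos: [0.5023, 0.4306, 0.0441]
tool_rot: [0.64, 0.298, 0.641, -0.3]
contact_force: [-0.8, -0.0, 1.1]
width: 0.0514
clk 2.13 pos [0.5023 0.4306 0.0441] yaw 39.98 xax [-0.002 -0.001 -1.   ] q [ 0.56  0.46  1.72  0.    0.96 -0.14] F [-0.8 -0.   1.1] w 0.0514
  d [1.1, 0.7, -0.6] rot [-0.0, -0.0, 0.002] rows>= 1.0
```

View pics/w3.png

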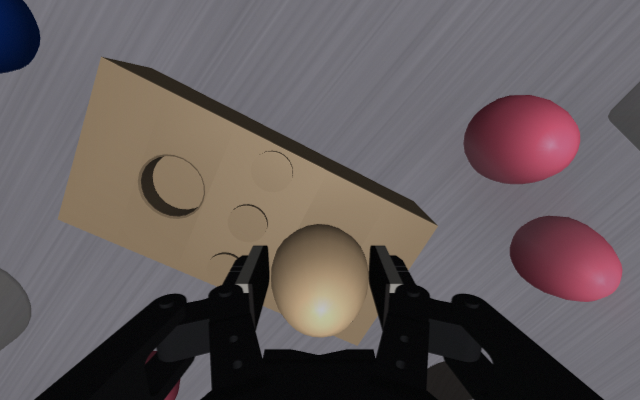

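The egg at (320,280) is centred between the pads (268 and 371). Closing.

```bash
python3 -m creep '[{"jaw":46,"delta_pos":[0,0,0],"rot":[0,0,0]},{"jaw":44,"delta_pos":[0,0,0],"rot":[0,0,0]},{"jaw":42,"delta_pos":[0,0,0],"rot":[0,0,0]},{"jaw":38,"delta_pos":[0,0,0],"rot":[0,0,0]},{"jaw":36,"delta_pos":[0,0,0],"rot":[0,0,0]}]' 20
python3 -m creep '[{"jaw":34,"delta_pos":[-5,0,0],"rot":[0,0,0]},{"jaw":34,"delta_pos":[-15,0,0],"rot":[0,0,0]},{"jaw":34,"delta_pos":[-35,0,0],"rot":[0,0,0]},{"jaw":34,"delta_pos":[-60,0,0],"rot":[0,0,0]},{"jaw":34,"delta_pos":[-60,0,0],"rot":[0,0,0]}]'
python3 - <<'E'
from h import *
plan(((0.5025,0.4315,0.42),40))
cv2.imwrite("pics/w4.png",eyes.get_image("wrist")[:,:,::-1])
E
```

```text
clock: 2.6
tool_pos: [0.5026, 0.4307, 0.0439]
tool_rot: [0.641, 0.298, 0.641, -0.299]
contact_force: [0.8, 0.8, 2.5]
width: 0.0443
clock: 3.02
tool_pos: [0.5047, 0.4322, 0.1094]
tool_rot: [0.642, 0.3, 0.64, -0.297]
contact_force: [1.0, 0.8, 0.4]
width: 0.0443
clk 3.02 pos [0.5047 0.4322 0.1094] yaw 40.00 xax [ 0.005  0.003 -1.   ] q [ 0.56  0.38  1.69  0.    1.06 -0.14] F [1.  0.8 0.4] w 0.0443
  d [-310.6, -0.4, -0.6] rot [0.0, 0.001, -0.006] rows>= 8.0
```

View pics/w4.png

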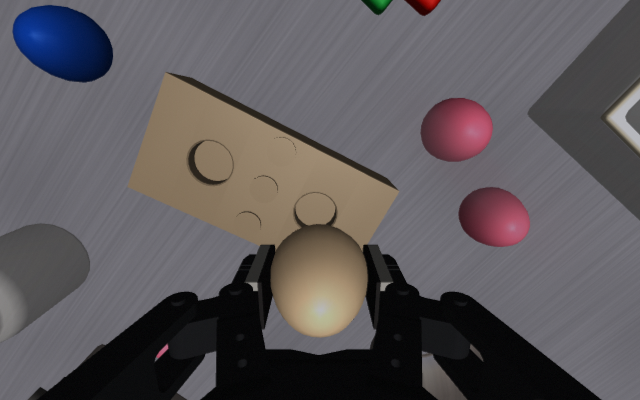

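```bash
python3 -m creep '[{"jaw":34,"delta_pos":[-30,0,0],"rot":[0,0,0]},{"jaw":34,"delta_pos":[-70,0,0],"rot":[0,0,0]},{"jaw":34,"delta_pos":[-110,0,0],"rot":[0,0,0]},{"jaw":34,"delta_pos":[-150,0,0],"rot":[0,0,0]},{"jaw":34,"delta_pos":[-190,0,0],"rot":[0,0,0]},{"jaw":34,"delta_pos":[-230,0,0],"rot":[0,0,0]},{"jaw":34,"delta_pos":[-270,0,0],"rot":[0,0,0]},{"jaw":34,"delta_pos":[-300,0,0],"rot":[0,0,-0.003]},{"jaw":34,"delta_pos":[-310,0,0],"rot":[0,0,-0.003]},{"jaw":34,"delta_pos":[-310,0,0],"rot":[0,0,-0.003]}]'
python3 - <<'E'
from h import *
plan(((0.4865,0.0395,0.42),40))
E
```

```text
clock: 3.9
tool_pos: [0.5035, 0.4314, 0.4163]
tool_rot: [0.641, 0.299, 0.641, -0.299]
contact_force: [-0.2, -0.3, -0.1]
width: 0.0448
clk 3.90 pos [0.5035 0.4314 0.4163] yaw 40.00 xax [-0.001 -0.001 -1.   ] q [ 0.56  0.19  1.36 -0.    1.59 -0.14] F [-0.2 -0.3 -0.1] w 0.0448
  d [-3.4, -264.9, 289.3] rot [-0.0, 0.0, 0.001] rows>= 10.0
```

```bash
python3 -m creep '[{"jaw":34,"delta_pos":[-3,-13,14],"rot":[0,0,0]},{"jaw":34,"delta_pos":[-3,-38,42],"rot":[0,0,0]},{"jaw":34,"delta_pos":[-3,-66,72],"rot":[0,0,0]},{"jaw":34,"delta_pos":[-3,-94,103],"rot":[0,0,0]},{"jaw":34,"delta_pos":[-3,-122,133],"rot":[0,0,0]},{"jaw":34,"delta_pos":[-3,-150,164],"rot":[0,0,0]},{"jaw":34,"delta_pos":[-3,-178,194],"rot":[0,0,0]},{"jaw":34,"delta_pos":[-3,-205,224],"rot":[0,0,0]},{"jaw":34,"delta_pos":[-3,-228,249],"rot":[0,0,0]},{"jaw":34,"delta_pos":[-3,-246,269],"rot":[0,0,0]}]'
python3 -m creep '[{"jaw":34,"delta_pos":[0,-12,13],"rot":[0,0,0]},{"jaw":34,"delta_pos":[0,-19,20],"rot":[0,0,0]},{"jaw":34,"delta_pos":[0,-19,20],"rot":[0,0,0]},{"jaw":34,"delta_pos":[0,-19,20],"rot":[0,0,0]}]'
python3 - <<'E'
from h import *
import pickle
plan(((0.4865,0.0395,0.25),40))
c=eyes.get_calibration("wrist"); im=eyes.get_image("wrist"); cv2.imwrite("pics/w5.png",im[:,:,::-1]); pickle.dump(c,open("w5.pkl","wb"))
E
```

```text
clock: 4.73
tool_pos: [0.4861, 0.0645, 0.4129]
tool_rot: [0.637, 0.296, 0.644, -0.302]
contact_force: [0.1, 0.4, -0.6]
width: 0.0447
clock: 5.07
tool_pos: [0.4854, 0.0396, 0.4154]
tool_rot: [0.638, 0.297, 0.643, -0.301]
contact_force: [0.4, -0.0, 0.1]
width: 0.0445
clk 5.07 pos [0.4854 0.0396 0.4154] yaw 39.96 xax [-0.009 -0.002 -1.   ] q [-0.13 -0.21  1.76 -0.    1.6  -0.82] F [ 0.4 -0.   0.1] w 0.0445
  d [165.4, 2.2, 1.4] rot [-0.001, -0.004, 0.008] rows>= 4.0
```

View pics/w5.png

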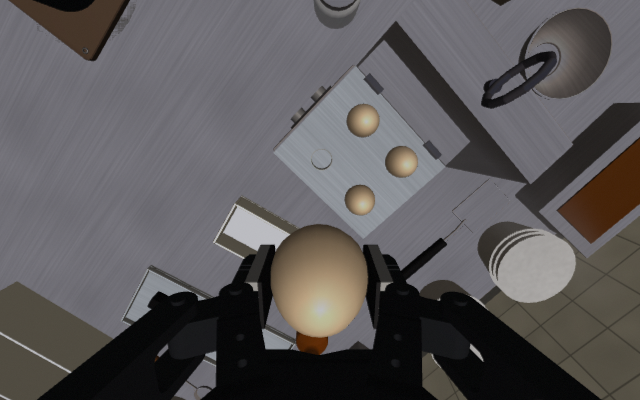

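```bash
python3 - <<'E'
from h import *
import pickle
c=pickle.load(open("w5.pkl","rb")); print(onz(c,(321,159),.1))
for u in [(363,120),(401,161),(360,200)]: print(onz(c,u,.12))
im=cv2.imread("pics/w5.png"); g=cv2.cvtColor(im,cv2.COLOR_BGR2GRAY)[60:240,270:450]
g=cv2.resize(g,None,fx=3,fy=3,interpolation=cv2.INTER_CUBIC)
h=cv2.HoughCircles(g,cv2.HOUGH_GRADIENT,1,60,param1=60,param2=14,minRadius=22,maxRadius=60)[0]/3
for x in h: print(x, onz(c,(x[0]+270-.33,x[1]+60-.33),.1 if x[2]<12.5 else .12))
crop("pics/w5.png","pics/w5c.png",270,60,180,180,3)
E
```

```text
[0.48496697 0.0408199  0.1       ]
[0.49260001 0.12315819 0.12      ]
[0.57386715 0.11596017 0.12      ]
[0.56821132 0.03362232 0.12      ]
[92.833336 61.166668 16.166666] [0.4928327  0.12187329 0.12      ]
[131.83333  101.833336  15.966667] [0.57494503 0.1159027  0.12      ]
[ 89.833336 139.5       15.366666] [0.5667537  0.03411239 0.12      ]
[51.166668 98.5       9.5     ] [0.48396117 0.04163008 0.1       ]
[86.5      27.5      19.433332] [0.45637015 0.14910535 0.12      ]
[21.5      88.833336 15.599999] [0.4401402  0.02734624 0.12      ]
[145.5       46.166668  19.066668] [0.53495781 0.18330776 0.12      ]
[34.833332 45.5       9.599999] [0.41637212 0.08531636 0.1       ]
[46.5      18.5      17.199999] [0.40738    0.12299401 0.12      ]
[160.83333   99.833336  14.533333] [0.60504466 0.14499346 0.12      ]
[119.166664  59.5       12.133334] [0.52327346 0.14932942 0.1       ]
[20.5      62.166668  8.599999] [0.41496809 0.05366485 0.1       ]
[ 84.5      162.16667   13.933333] [0.58510728 0.00160109 0.12      ]
```

View pics/w5c.png

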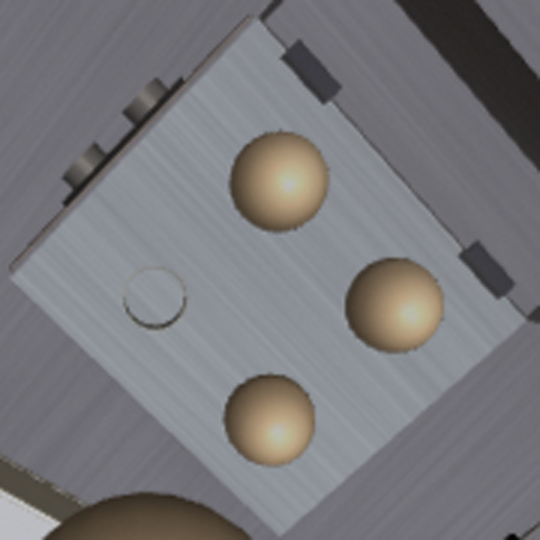

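```bash
python3 - <<'E'
from h import *
plan(((0.4855,0.0400,0.112),40))
E
```

```text
clk 5.12 pos [0.4855 0.0401 0.4161] yaw 40.02 xax [-0.008 -0.003 -1.   ] q [-0.12 -0.21  1.76 -0.    1.6  -0.82] F [ 1.1  0.  -1.1] w 0.0444
  d [304.1, 2.2, 1.0] rot [0.0, -0.003, 0.008] rows>= 8.0
```

```bash
python3 -m creep '[{"jaw":34,"delta_pos":[20,0,0],"rot":[0,-0.003,0.008]},{"jaw":34,"delta_pos":[60,0.5,0],"rot":[0,-0.003,0.008]},{"jaw":34,"delta_pos":[100,0.5,0],"rot":[0,-0.003,0.008]},{"jaw":34,"delta_pos":[140,1,0.5],"rot":[0,-0.003,0.008]},{"jaw":34,"delta_pos":[180,1.3,0.6],"rot":[0,-0.003,0.008]},{"jaw":34,"delta_pos":[220,1.6,0.8],"rot":[0,-0.003,0.008]},{"jaw":34,"delta_pos":[255,2,1],"rot":[0,-0.003,0.008]},{"jaw":34,"delta_pos":[280,2.2,1],"rot":[0,-0.003,0.008]},{"jaw":34,"delta_pos":[292,2.2,1],"rot":[0,-0.003,0.008]},{"jaw":34,"delta_pos":[292,2.2,1],"rot":[0,-0.003,0.008]}]'
python3 - <<'E'
from h import *
cv2.imwrite("pics/w6.png",eyes.get_image("wrist")[:,:,::-1])
im=eyes.get_image("side"); cv2.imwrite("pics/s6.png",im[:,:,::-1]); crop("pics/s6.png","pics/s6c.png",240,160,110,90,6)
plan(((0.4855,0.0400,0.103),40))
E
```

```text
clock: 5.95
tool_pos: [0.4841, 0.0404, 0.1222]
tool_rot: [0.64, 0.298, 0.643, -0.299]
contact_force: [-0.2, -0.6, 0.5]
width: 0.0445
clk 6.05 pos [0.4874 0.0396 0.1267] yaw 40.06 xax [ 0.004 -0.001 -1.   ] q [-0.13 -0.01  2.11 -0.    1.04 -0.83] F [ 0.4 -0.3 -0.7] w 0.0450
  d [23.7, -1.2, -1.6] rot [0.001, 0.003, -0.003] rows>= 1.0
```

View pics/w6.png

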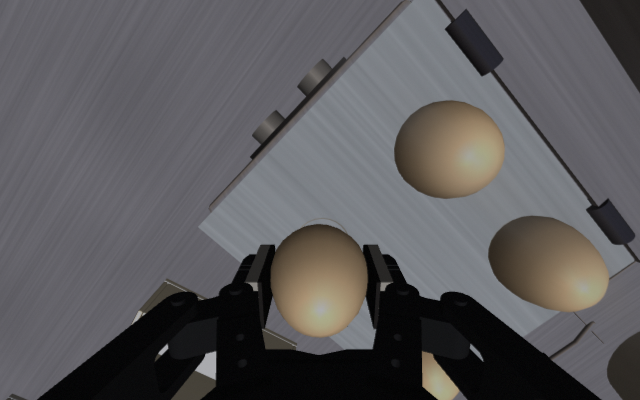

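View pics/s6c.png

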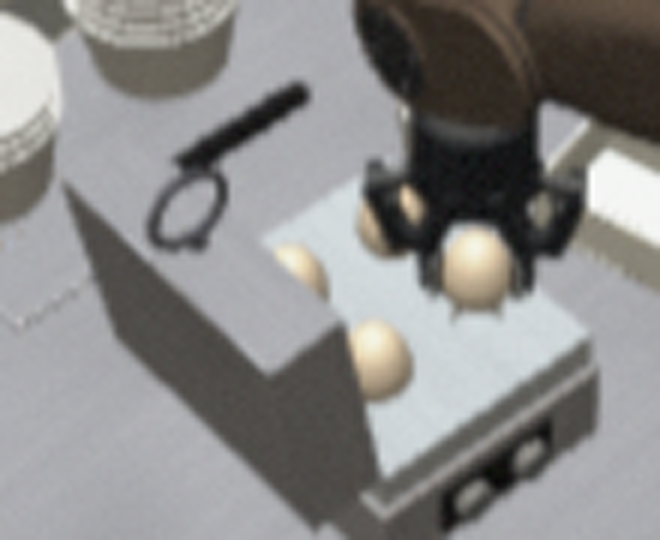

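```bash
crop=1; python3 - <<'E'
from h import *
c=eyes.get_calibration("wrist"); crop("pics/w6.png","pics/w6c.png",270,190,100,60,7)
P=onz(c,(322,219),.1); Q=onz(c,(322,209),.1); u=(P-Q)/np.linalg.norm(P-Q); print(P, P+u*.0155)
print(proj(c,[[.4855,.04,.1],[.4855,.04,.123]]))
plan(((0.4855,0.0400,0.103),40))
E
```

```text
[0.48064858 0.05031656 0.1       ] [0.49065877 0.03848245 0.1       ]
[[317.16466634 235.84148503]
 [317.05943405 253.44763886]]
clk 6.05 pos [0.4874 0.0396 0.1267] yaw 40.06 xax [ 0.004 -0.001 -1.   ] q [-0.13 -0.01  2.11 -0.    1.04 -0.83] F [ 0.4 -0.3 -0.7] w 0.0450
  d [23.7, -1.2, -1.6] rot [0.001, 0.003, -0.003] rows>= 1.0
```

View pics/w6c.png

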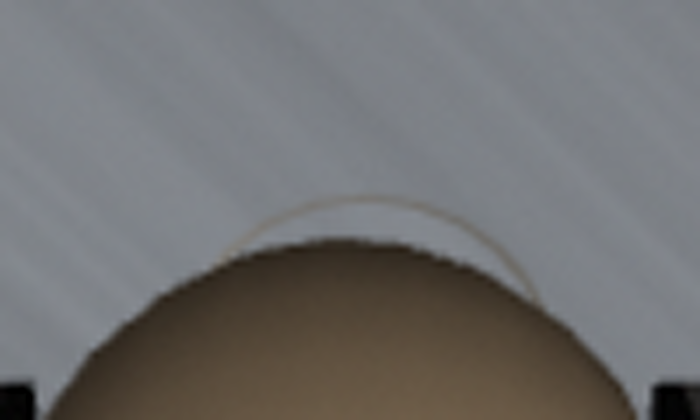

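```bash
python3 -m creep '[{"jaw":34,"delta_pos":[4,0,0],"rot":[0,0,0]},{"jaw":34,"delta_pos":[8,0,0],"rot":[0,0,0]},{"jaw":34,"delta_pos":[10,0,0],"rot":[0,0,0]},{"jaw":34,"delta_pos":[10,0,0],"rot":[0,0,0]},{"jaw":34,"delta_pos":[10,0,0],"rot":[0,0,0]},{"jaw":34,"delta_pos":[10,0,0],"rot":[0,0,0]}]'
python3 - <<'E'
from h import *
plan(((0.486,0.0400,0.103),40))
eyes.get_image("top")
plan(((0.486,0.0400,0.103),40))
im=eyes.get_image("side"); cv2.imwrite("pics/s7.png",im[:,:,::-1]); crop("pics/s7.png","pics/s7c.png",290,180,60,50,10)
E
```

```text
clock: 6.55
tool_pos: [0.4868, 0.0388, 0.1161]
tool_rot: [0.642, 0.299, 0.64, -0.299]
contact_force: [0.4, -0.2, -1.9]
width: 0.0445
clk 6.55 pos [0.4868 0.0388 0.1161] yaw 39.98 xax [ 0.004 -0.001 -1.   ] q [-0.13  0.    2.12 -0.    1.01 -0.83] F [ 0.4 -0.2 -1.9] w 0.0445
  d [13.1, 0.1, -1.5] rot [-0.0, 0.003, -0.002] rows>= 1.0
clk 6.60 pos [0.4868 0.0389 0.1161] yaw 39.99 xax [ 0.004 -0.001 -1.   ] q [-0.13  0.    2.12 -0.    1.01 -0.83] F [ 0.9  0.1 -0.4] w 0.0445
  d [13.1, 0.1, -1.4] rot [-0.0, 0.003, -0.002] rows>= 1.0
```

View pics/s7c.png

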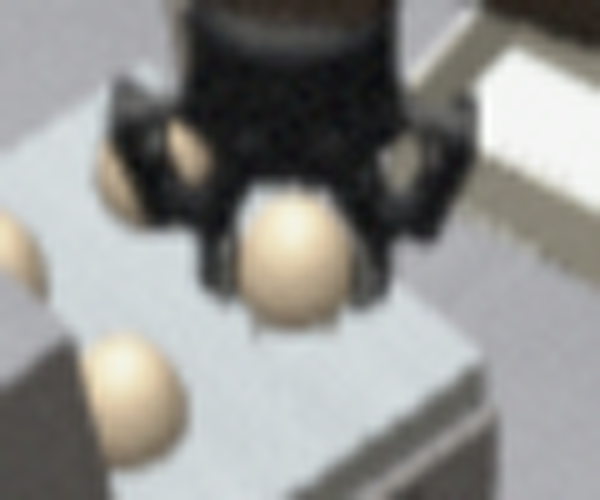

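```bash
python3 -m creep '[{"jaw":34,"delta_pos":[3,0,-0.7],"rot":[0,0,0]},{"jaw":34,"delta_pos":[6,0,-0.7],"rot":[0,0,0]},{"jaw":34,"delta_pos":[8,0,-0.7],"rot":[0,0,0]},{"jaw":34,"delta_pos":[10,0,-0.7],"rot":[0,0,0]},{"jaw":34,"delta_pos":[11.5,0,-0.7],"rot":[0,0,0]},{"jaw":34,"delta_pos":[11.5,0,-0.7],"rot":[0,0,0]},{"jaw":34,"delta_pos":[11.5,0,-0.7],"rot":[0,0,0]}]'
python3 - <<'E'
from h import *
cv2.imwrite("pics/w8.png",eyes.get_image("wrist")[:,:,::-1])
plan(((0.486,0.0400,0.102),40))
E
```

```text
clock: 7.23
tool_pos: [0.4861, 0.0395, 0.1041]
tool_rot: [0.642, 0.299, 0.64, -0.299]
contact_force: [-0.0, -0.3, -1.0]
width: 0.0446
clk 7.28 pos [0.4862 0.0395 0.1043] yaw 39.99 xax [ 0.003 -0.001 -1.   ] q [-0.13  0.02  2.13 -0.    0.99 -0.83] F [-0.4  0.7 -0.5] w 0.0446
  d [2.3, 0.2, -0.6] rot [-0.0, 0.002, -0.002] rows>= 1.0
```

View pics/w8.png

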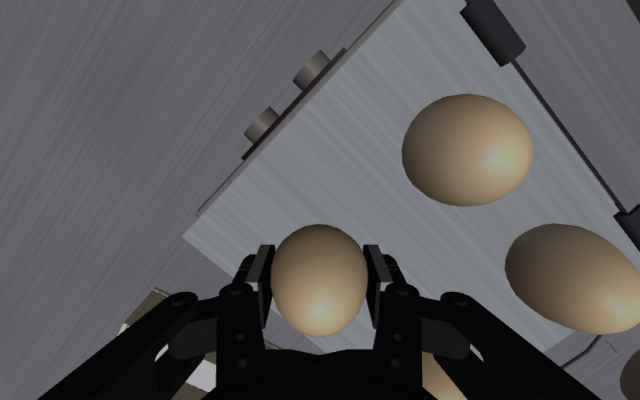

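```bash
python3 -m creep '[{"jaw":34,"delta_pos":[1,0,-0.3],"rot":[0,0,0]},{"jaw":34,"delta_pos":[2,0,-0.3],"rot":[0,0,0]},{"jaw":34,"delta_pos":[2,0,-0.3],"rot":[0,0,0]},{"jaw":34,"delta_pos":[2,0,-0.3],"rot":[0,0,0]}]'
python3 - <<'E'
from h import *
plan(((0.486,0.0400,0.102),40))
E
```

```text
clock: 7.62
tool_pos: [0.4863, 0.0397, 0.1026]
tool_rot: [0.642, 0.299, 0.64, -0.299]
contact_force: [-0.1, -0.6, -0.5]
width: 0.0445
clk 7.62 pos [0.4863 0.0397 0.1026] yaw 39.99 xax [ 0.004 -0.001 -1.   ] q [-0.13  0.02  2.13 -0.    0.99 -0.82] F [-0.1 -0.6 -0.5] w 0.0445
  d [0.6, -0.0, -0.5] rot [-0.0, 0.003, -0.002] rows>= 1.0
```

```bash
python3 -m creep '[{"jaw":34,"delta_pos":[0.7,0,0],"rot":[0,0,0]},{"jaw":34,"delta_pos":[1.4,0,0],"rot":[0,0,0]},{"jaw":34,"delta_pos":[1.4,0,0],"rot":[0,0,0]}]'
python3 -m creep '[{"jaw":34,"delta_pos":[0.7,0,0],"rot":[0,0,0]},{"jaw":34,"delta_pos":[1.4,0,0],"rot":[0,0,0]},{"jaw":34,"delta_pos":[1.4,0,0],"rot":[0,0,0]}]'
```

```text
clock: 7.87
tool_pos: [0.4869, 0.0395, 0.1018]
tool_rot: [0.643, 0.299, 0.639, -0.298]
contact_force: [0.1, -0.9, 4.3]
width: 0.0446
clock: 8.12
tool_pos: [0.4871, 0.0395, 0.1015]
tool_rot: [0.643, 0.299, 0.639, -0.298]
contact_force: [-2.0, 0.7, 10.6]
width: 0.045
```

```bash
python3 -m creep '[{"jaw":34,"delta_pos":[-1,0,0],"rot":[0,0,0]},{"jaw":44,"delta_pos":[-1.3,0,0],"rot":[0,0,0]},{"jaw":45,"delta_pos":[-1.3,0,0],"rot":[0,0,0]},{"jaw":46,"delta_pos":[-1.3,0,0],"rot":[0,0,0]},{"jaw":48,"delta_pos":[-1.3,0,0],"rot":[0,0,0]},{"jaw":50,"delta_pos":[-1.3,0,0],"rot":[0,0,0]},{"jaw":55,"delta_pos":[-1.3,0,0],"rot":[0,0,0]},{"jaw":60,"delta_pos":[-1.3,0,0],"rot":[0,0,0]}]'
python3 - <<'E'
from h import *
cv2.imwrite("pics/w9.png",eyes.get_image("wrist")[:,:,::-1])
plan(((0.486,0.0400,0.36),40))
E
```

```text
clock: 8.78
tool_pos: [0.4852, 0.0398, 0.0999]
tool_rot: [0.641, 0.299, 0.64, -0.299]
contact_force: [-0.2, 0.8, 0.6]
width: 0.0599
clk 8.83 pos [0.4854 0.0398 0.1001] yaw 40.00 xax [ 0.001 -0.001 -1.   ] q [-0.13  0.02  2.13 -0.    0.98 -0.82] F [ 0.3 -0.2  0.1] w 0.0600
  d [-259.9, 0.8, 0.6] rot [-0.0, 0.001, -0.001] rows>= 7.0
```

View pics/w9.png

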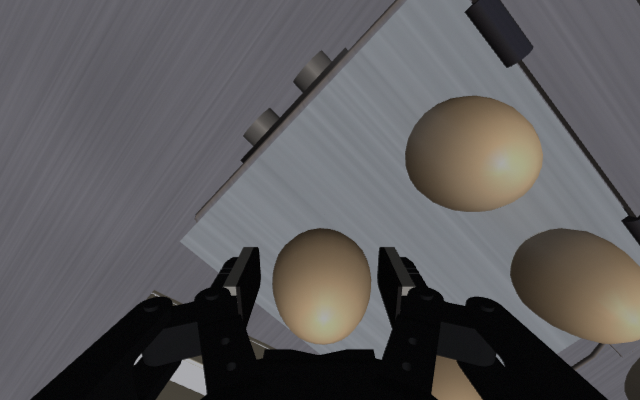

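The egg stands free at (321,285), upright between the open pads. Lifting away and checking.

```bash
python3 -m creep '[{"jaw":60,"delta_pos":[-10,0,0],"rot":[0,0,0]},{"jaw":60,"delta_pos":[-30,0,0],"rot":[0,0,0]},{"jaw":60,"delta_pos":[-70,0,0],"rot":[0,0,0]},{"jaw":50,"delta_pos":[-110,0,0],"rot":[0,0,0]},{"jaw":45,"delta_pos":[-150,0,0],"rot":[0,0,0]},{"jaw":45,"delta_pos":[-180,0,0],"rot":[0,0,0]},{"jaw":45,"delta_pos":[-200,0,0],"rot":[0,0,0]},{"jaw":45,"delta_pos":[-200,0,0],"rot":[0,0,0]}]'
python3 - <<'E'
from h import *
cv2.imwrite("pics/w10.png",eyes.get_image("wrist")[:,:,::-1])
for n in ("side","top"): cv2.imwrite(f"pics/{n}10.png",eyes.get_image(n)[:,:,::-1])
crop("pics/side10.png","pics/s10c.png",240,160,110,90,6)
plan(((0.552,-0.3954,0.20),97.3),((0.552,-0.3954,0.20),-82.7))
E
```

```text
clock: 9.5
tool_pos: [0.4877, 0.0396, 0.308]
tool_rot: [0.646, 0.3, 0.636, -0.297]
contact_force: [0.7, 0.6, 0.8]
width: 0.0453
clk 9.65 pos [0.4849 0.0399 0.3001] yaw 39.99 xax [ 0.002 -0.001 -1.   ] q [-0.13 -0.19  1.95 -0.    1.38 -0.82] F [ 0.6  0.6 -0.9] w 0.0452
  d [100.5, -228.4, 376.5] rot [-1.0, 0.002, -0.0] rows>= 11.0
  d [100.5, -228.4, 376.5] rot [2.141, -0.0, -0.002] rows>= 18.0
```

View pics/w10.png

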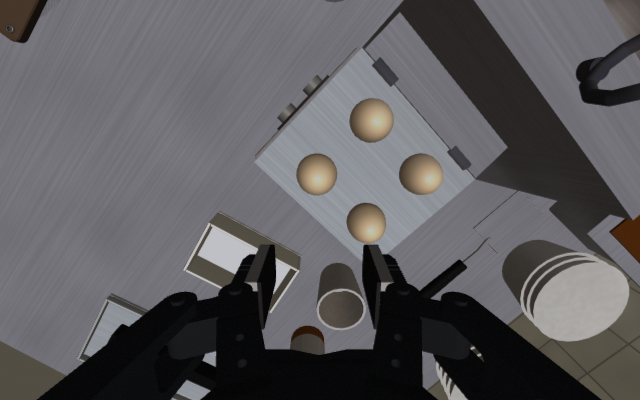

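View pics/s10c.png

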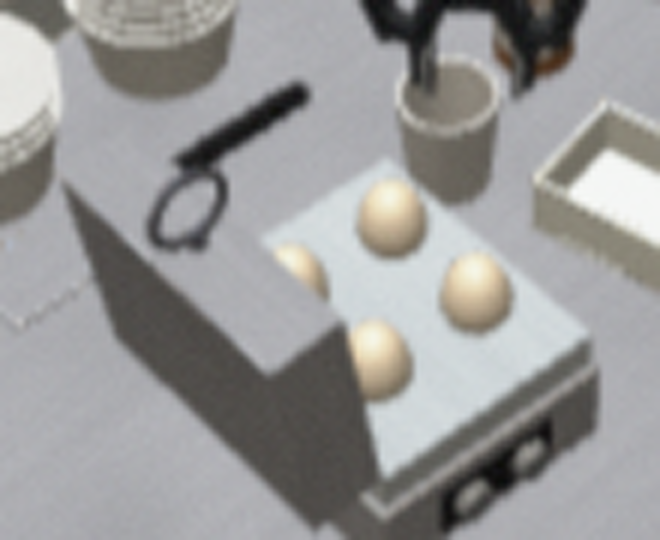

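View pics/top10.png

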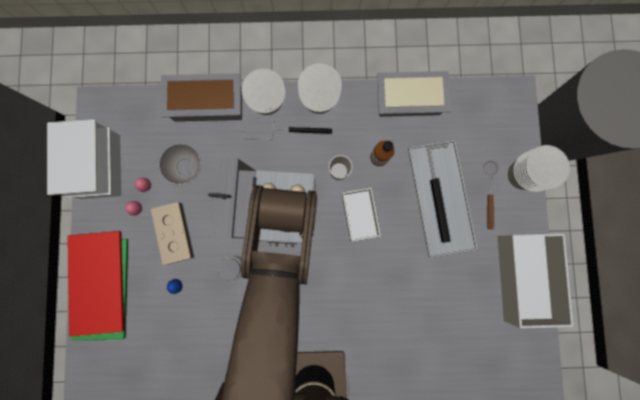

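```bash
python3 -m creep '[{"jaw":45,"delta_pos":[5,-15,25],"rot":[0.12,0,0]},{"jaw":45,"delta_pos":[10,-34,56],"rot":[0.24,0,0]},{"jaw":45,"delta_pos":[15,-53,87],"rot":[0.36,0,0]},{"jaw":45,"delta_pos":[20,-72,119],"rot":[0.48,0,0]},{"jaw":45,"delta_pos":[25,-91,150],"rot":[0.60,0,0]},{"jaw":45,"delta_pos":[30,-110,181],"rot":[0.72,0,0]},{"jaw":45,"delta_pos":[35,-129,213],"rot":[0.84,0,0]},{"jaw":45,"delta_pos":[40,-148,244],"rot":[0.96,0,0]},{"jaw":45,"delta_pos":[45,-167,275],"rot":[1.08,0,0]},{"jaw":45,"delta_pos":[50,-186,307],"rot":[1.2,0,0]}]'
python3 - <<'E'
from h import *
plan(((0.552,-0.3954,0.20),-82.7))
E
```

```text
clock: 10.48
tool_pos: [0.5392, -0.3159, 0.2477]
tool_rot: [0.357, 0.61, 0.359, -0.609]
contact_force: [-0.5, 0.4, -0.4]
width: 0.0448
clk 10.48 pos [ 0.5392 -0.3159  0.2477] yaw -29.12 xax [-0.001  0.003 -1.   ] q [-0.69  0.17  1.69  0.    1.29 -0.18] F [-0.5  0.4 -0.4] w 0.0448
  d [47.5, 50.0, 63.3] rot [0.935, -0.001, 0.003] rows>= 8.0
```

```bash
python3 -m creep '[{"jaw":45,"delta_pos":[6,8,10],"rot":[0.12,0,0]},{"jaw":45,"delta_pos":[14,16,20],"rot":[0.24,0,0]},{"jaw":45,"delta_pos":[20,24,30],"rot":[0.36,0,0]},{"jaw":45,"delta_pos":[28,32,40],"rot":[0.48,0,0]},{"jaw":45,"delta_pos":[36,40,50],"rot":[0.60,0,0]},{"jaw":45,"delta_pos":[44,48,60],"rot":[0.72,0,0]},{"jaw":45,"delta_pos":[47,50,63],"rot":[0.84,0,0]},{"jaw":45,"delta_pos":[47,50,63],"rot":[0.935,0,0]},{"jaw":45,"delta_pos":[47,50,63],"rot":[0.935,0,0]},{"jaw":45,"delta_pos":[47,50,63],"rot":[0.935,0,0]}]'
python3 -m creep '[{"jaw":45,"delta_pos":[0,0,0],"rot":[0,0,0]},{"jaw":45,"delta_pos":[0,0,0],"rot":[0,0,0]}]'
python3 - <<'E'
from h import *
import pickle
c=eyes.get_calibration("wrist"); cv2.imwrite("pics/w11.png",eyes.get_image("wrist")[:,:,::-1]); pickle.dump(c,open("w11.pkl","wb"))
plan(((0.552,-0.3954,0.20),-82.7))
E
```

```text
clock: 11.32
tool_pos: [0.5532, -0.3935, 0.2018]
tool_rot: [0.047, 0.706, 0.049, -0.705]
contact_force: [0.2, -0.4, 0.7]
width: 0.0448
clock: 11.48
tool_pos: [0.5539, -0.3939, 0.2038]
tool_rot: [0.048, 0.706, 0.048, -0.705]
contact_force: [-0.2, 0.2, -0.2]
width: 0.0451
clk 11.53 pos [ 0.554  -0.3939  0.2041] yaw -82.25 xax [ 0.003 -0.    -1.   ] q [-0.77  0.32  1.59  0.    1.23  0.67] F [-0.5  0.3 -0.5] w 0.0453
  d [4.1, 1.2, 2.2] rot [0.008, -0.003, -0.001] rows>= 1.0
```

View pics/w11.png

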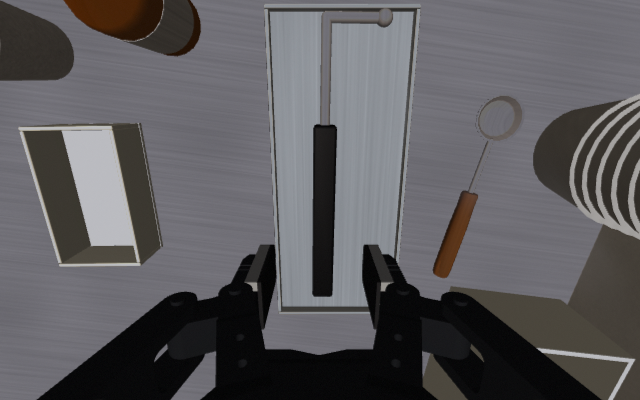

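```bash
python3 - <<'E'
from h import *
import pickle
c=pickle.load(open("w11.pkl","rb"))
A=onz(c,(325,125.5),.034);B=onz(c,(322.3,295),.034);H=onz(c,(326,17),.019);T=onz(c,(385.5,17.5),.019)
print(A,B,np.linalg.norm(A-B),H,T,np.linalg.norm(T-H))
u=(A-B)/np.linalg.norm(A-B); a=np.degrees(np.arctan2(u[1],u[0])); print("yaw",a,"mid from A",A-.06*u,"B",B+.14*u)
u2=(H-B); print(np.degrees(np.arctan2(u2[1],u2[0])), np.linalg.norm(u2[:2]), "mid from H",H-.16*u)
tr=[onz(c,p,.016) for p in [(265,7),(419,7),(402,311),(281,311)]]; print("tray",np.round(tr,4), np.mean(tr,0))
m=(A-.06*u+B+.14*u)/2
plan((( m[0],m[1],0.014),a-90))
E
```

```text
[ 0.61038087 -0.39161919  0.034     ] [ 0.41407703 -0.41626505  0.034     ] 0.19784492719439517 [ 0.70953175 -0.37879641  0.019     ] [ 0.71678375 -0.43524036  0.019     ] 0.05690791631898849
yaw 7.156016920366527 mid from A [ 0.55084824 -0.39909348  0.034     ] B [ 0.55298652 -0.39882502  0.034     ]
7.227489807979861 0.29782106806717434 mid from H [ 0.55077805 -0.39872786  0.019     ]
tray [[ 0.7108 -0.3198  0.016 ]
 [ 0.7306 -0.4657  0.016 ]
 [ 0.3919 -0.5236  0.016 ]
 [ 0.3709 -0.3686  0.016 ]] [ 0.5510386  -0.41942444  0.016     ]
clk 11.53 pos [ 0.554  -0.3939  0.2041] yaw -82.25 xax [ 0.003 -0.    -1.   ] q [-0.77  0.32  1.59  0.    1.23  0.67] F [-0.5  0.3 -0.5] w 0.0453
  d [190.1, 4.6, 3.3] rot [0.01, -0.003, -0.001] rows>= 5.0
```

```bash
python3 -m creep '[{"jaw":45,"delta_pos":[30,4.5,3],"rot":[0.01,0,0]},{"jaw":45,"delta_pos":[70,4.5,3],"rot":[0.01,0,0]},{"jaw":45,"delta_pos":[105,4.5,3],"rot":[0.01,0,0]},{"jaw":45,"delta_pos":[135,4.5,3],"rot":[0.01,0,0]},{"jaw":45,"delta_pos":[155,4.5,3],"rot":[0.01,0,0]},{"jaw":45,"delta_pos":[165,4.5,3],"rot":[0.01,0,0]},{"jaw":45,"delta_pos":[165,4.5,3],"rot":[0.01,0,0]},{"jaw":45,"delta_pos":[165,4.5,3],"rot":[0.01,0,0]},{"jaw":45,"delta_pos":[165,4.5,3],"rot":[0.01,0,0]}]'
python3 - <<'E'
from h import *
cv2.imwrite("pics/w12.png",eyes.get_image("wrist")[:,:,::-1])
plan(((0.5517,-0.398,0.010),-82.84))
E
```

```text
clock: 12.28
tool_pos: [0.5535, -0.4004, 0.0418]
tool_rot: [0.045, 0.708, 0.042, -0.704]
contact_force: [-0.0, 0.8, 0.8]
width: 0.0449
clk 12.33 pos [ 0.5535 -0.4005  0.0421] yaw -82.89 xax [ 0.006 -0.004 -1.   ] q [-0.78  0.5   1.67  0.    0.97  0.67] F [-0.2 -0.5 -0.6] w 0.0451
  d [32.1, -2.9, 1.7] rot [-0.001, -0.006, -0.005] rows>= 1.0
```

View pics/w12.png

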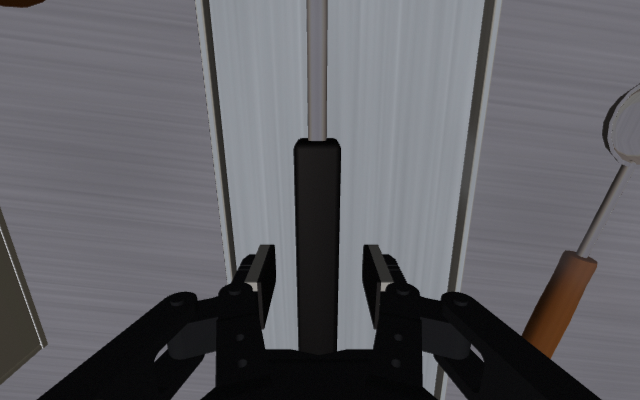

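The handle (296–340, mid 318) is centred between the pads (275, 363). Descending and gripping.

```bash
python3 -m creep '[{"jaw":45,"delta_pos":[12,-1,1.5],"rot":[0,-0.006,-0.005]},{"jaw":45,"delta_pos":[22,-1,1.5],"rot":[0,-0.006,-0.005]},{"jaw":45,"delta_pos":[28,-1,1.5],"rot":[0,-0.006,-0.005]},{"jaw":45,"delta_pos":[31,-1,1.5],"rot":[0,-0.006,-0.005]},{"jaw":45,"delta_pos":[31,-1,1.5],"rot":[0,-0.006,-0.005]},{"jaw":45,"delta_pos":[31,-1,1.5],"rot":[0,-0.006,-0.005]}]'
python3 - <<'E'
from h import *
plan(((0.5517,-0.398,0.010),-82.84))
E
```

```text
clock: 12.83
tool_pos: [0.5504, -0.3983, 0.0077]
tool_rot: [-0.042, -0.704, -0.045, 0.707]
contact_force: [-0.1, -0.5, -0.2]
width: 0.0452
clk 12.83 pos [ 0.5504 -0.3983  0.0077] yaw -82.91 xax [-0.004  0.004 -1.   ] q [-0.78  0.54  1.67  0.    0.93  0.67] F [-0.1 -0.5 -0.2] w 0.0452
  d [-2.3, -0.1, -1.3] rot [-0.001, 0.004, 0.005] rows>= 1.0
```

```bash
python3 -m creep '[{"jaw":40,"delta_pos":[-1,0,0],"rot":[0,0.004,0.005]},{"jaw":32,"delta_pos":[-1,0,0],"rot":[0,0.003,0.003]},{"jaw":26,"delta_pos":[-1,0,0],"rot":[0,0.003,0.003]},{"jaw":22,"delta_pos":[-1,0,0],"rot":[0,0.003,0.003]},{"jaw":15,"delta_pos":[-1,0,0],"rot":[0,0.003,0.003]},{"jaw":10,"delta_pos":[-1,0,0],"rot":[0,0.003,0.003]},{"jaw":10,"delta_pos":[-1,0,0],"rot":[0,0.003,0.003]},{"jaw":10,"delta_pos":[-1,0,0],"rot":[0,0.003,0.003]}]' 110
python3 - <<'E'
from h import *
plan(((0.5517,-0.398,0.010),-82.84))
E
```

```text
clock: 13.5
tool_pos: [0.5512, -0.3991, 0.0104]
tool_rot: [0.044, 0.706, 0.044, -0.705]
contact_force: [-1.8, 0.8, 6.0]
width: 0.0219
clk 13.50 pos [ 0.5512 -0.3991  0.0104] yaw -82.90 xax [ 0.001 -0.    -1.   ] q [-0.78  0.54  1.68  0.    0.92  0.67] F [-1.8  0.8  6. ] w 0.0219
  d [0.4, -1.0, -0.7] rot [-0.001, -0.001, -0.0] rows>= 1.0
```

```bash
python3 -m creep '[{"jaw":10,"delta_pos":[-5,0,0],"rot":[0,0,0]},{"jaw":10,"delta_pos":[-20,0,0],"rot":[0,0,0]},{"jaw":10,"delta_pos":[-50,0,0],"rot":[0,0,0]},{"jaw":10,"delta_pos":[-90,0,0],"rot":[0,0,0]},{"jaw":10,"delta_pos":[-130,0,0],"rot":[0,0,0]},{"jaw":10,"delta_pos":[-170,0,0],"rot":[0,0,0]},{"jaw":10,"delta_pos":[-210,0,0],"rot":[0,0,0]},{"jaw":10,"delta_pos":[-250,0,0],"rot":[0,0,0]},{"jaw":10,"delta_pos":[-290,0,0],"rot":[0,0,0]},{"jaw":10,"delta_pos":[-330,0,0],"rot":[0,0,0]}]'
python3 - <<'E'
from h import *
import pickle
c=eyes.get_calibration("wrist"); cv2.imwrite("pics/w13.png",eyes.get_image("wrist")[:,:,::-1])
cv2.imwrite("pics/s13.png",eyes.get_image("side")[:,:,::-1]);cv2.imwrite("pics/t13.png",eyes.get_image("top")[:,:,::-1])
plan()
E
```

```text
clock: 14.33
tool_pos: [0.5501, -0.3979, 0.3413]
tool_rot: [-0.043, -0.706, -0.044, 0.706]
contact_force: [0.9, -1.2, -2.1]
width: 0.022
clk 14.48 pos [ 0.5517 -0.3995  0.3459] yaw -82.90 xax [ 0.007 -0.006 -1.   ] q [-0.78  0.24  1.43  0.    1.46  0.67] F [ 0.2 -0.6 -1.8] w 0.0221
```

View pics/w13.png

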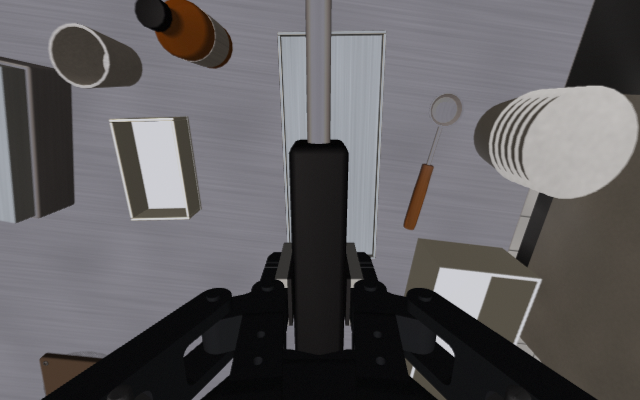

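View pics/s13.png

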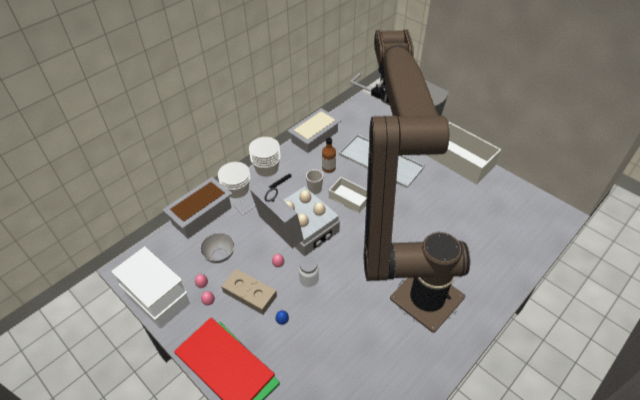

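```bash
python3 - <<'E'
from h import *
ct=eyes.get_calibration("top"); cs=eyes.get_calibration("side")
ex=np.array([.5517,-.3995,.3545]); u=np.array([np.cos(np.radians(7.1)),np.sin(np.radians(7.1)),0]); v=np.array([u[1],-u[0],0])
P=[ex+.16*u, ex+.16*u+.055*v]
print(P,proj(ct,P),proj(cs,P))
crop("pics/s13.png","pics/s13c.png",330,60,80,60,8); crop("pics/t13.png","pics/t13c.png",410,80,110,90,7)
E
```

```text
[array([ 0.71047311, -0.37972376,  0.3545    ]), array([ 0.71727119, -0.43430202,  0.3545    ])] [[467.53562958 115.22756551]
 [490.60693374 111.85532316]] [[351.10329615  83.26971053]
 [358.77617402  76.67687401]]
```

View pics/s13c.png

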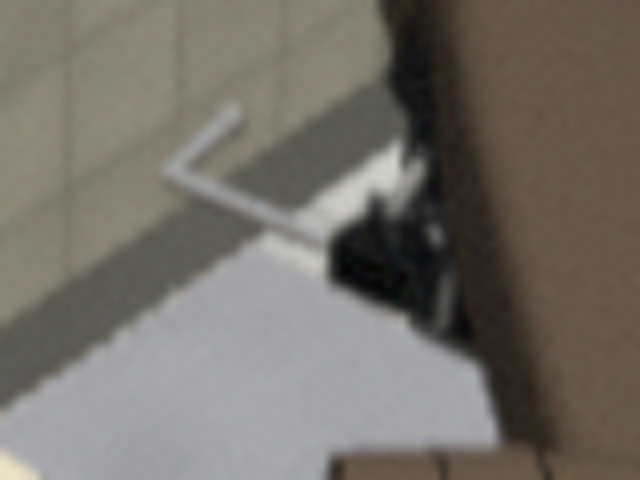

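View pics/t13c.png

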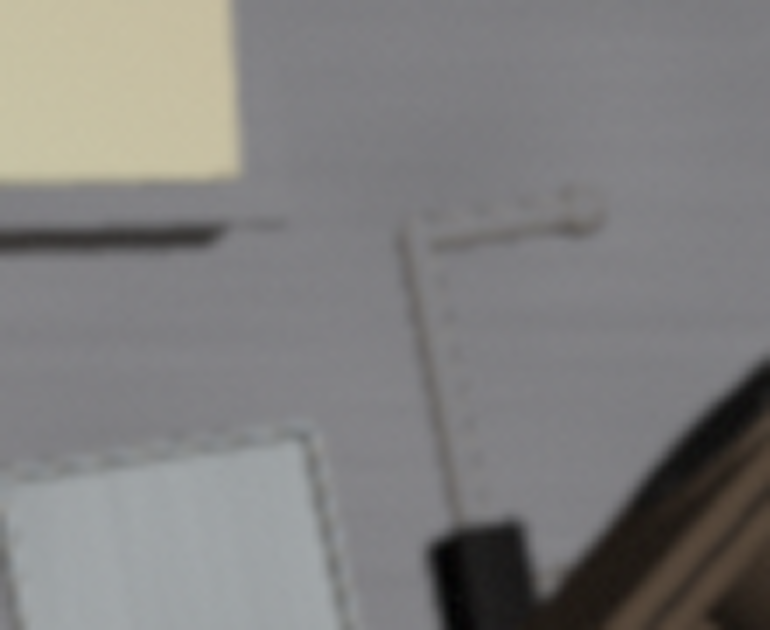

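```bash
python3 - <<'E'
from h import *
ct=eyes.get_calibration("top"); cs=eyes.get_calibration("side")
print(tri(ct,(469.5,112.9),cs,(351.2,80.7)),tri(ct,(492.6,110.0),cs,(358.8,73.7)))
# hooking geometry
a=np.radians(-5.3); c,s=np.cos(a),np.sin(a); M=np.array([[c,-s],[s,c]]); C=np.array([.531,.0763])
def W(x,y): return C+M@np.array([x,y])
hinge=.085
for th in (1.7,1.4,1.1,.8,.5,.25,0):
    y=.085-.2047*np.cos(th+.1274); z=.101+.2047*np.sin(th+.1274)
    w=W(-.028,y-.16); print(th,"ring",W(0,y).round(4),round(z,4),"pole_mid",w.round(4))
w=W(-.028-.075,.1363-.16)
plan(((w[0],w[1],.36),-5.3))
print(w, W(1,0)-C)
E
```

```text
(array([ 0.71207287, -0.38064297,  0.3655826 ]), np.float64(0.0011429332578137207)) (array([ 0.71647701, -0.43214321,  0.37030549]), np.float64(0.00032128369106449275))
1.7 ring [0.5437 0.2127] 0.299 pole_mid [0.501  0.0559]
1.4 ring [0.538  0.1521] 0.3055 pole_mid [ 0.4954 -0.0046]
1.1 ring [0.5325 0.0923] 0.2937 pole_mid [ 0.4898 -0.0644]
0.8 ring [0.5275 0.0387] 0.2648 pole_mid [ 0.4848 -0.1181]
0.5 ring [ 0.5235 -0.0041] 0.2212 pole_mid [ 0.4809 -0.1608]
0.25 ring [ 0.5213 -0.0285] 0.1764 pole_mid [ 0.4786 -0.1853]
0 ring [ 0.5201 -0.0412] 0.127 pole_mid [ 0.4774 -0.198 ]
clk 14.48 pos [ 0.5517 -0.3995  0.3459] yaw -82.90 xax [ 0.007 -0.006 -1.   ] q [-0.78  0.24  1.43  0.    1.46  0.67] F [ 0.2 -0.6 -1.8] w 0.0221
  d [-17.8, -473.6, 67.3] rot [-1.354, -0.001, -0.01] rows>= 12.0
[0.42625117 0.0622155 ] [ 0.9957247  -0.09237059]
```

```bash
python3 - <<'E'
from h import *
plan(((.451,.0595,.36),-5.3))
E
```

```text
clk 14.48 pos [ 0.5517 -0.3995  0.3459] yaw -82.90 xax [ 0.007 -0.006 -1.   ] q [-0.78  0.24  1.43  0.    1.46  0.67] F [ 0.2 -0.6 -1.8] w 0.0221
  d [-17.6, -467.8, 43.1] rot [-1.354, -0.001, -0.01] rows>= 12.0
```

```bash
python3 -m creep '[{"jaw":10,"delta_pos":[-5,-18,2],"rot":[-0.06,0,0]},{"jaw":10,"delta_pos":[-10,-53,5],"rot":[-0.16,0,0]},{"jaw":10,"delta_pos":[-14,-90,8],"rot":[-0.27,0,-0.005]},{"jaw":10,"delta_pos":[-17,-127,12],"rot":[-0.38,0,-0.005]},{"jaw":10,"delta_pos":[-17,-164,15],"rot":[-0.49,0,-0.01]},{"jaw":10,"delta_pos":[-17,-201,19],"rot":[-0.6,0,-0.01]},{"jaw":10,"delta_pos":[-17,-238,22],"rot":[-0.71,0,-0.01]},{"jaw":10,"delta_pos":[-17,-275,25],"rot":[-0.82,0,-0.01]},{"jaw":10,"delta_pos":[-17,-312,29],"rot":[-0.93,0,-0.01]},{"jaw":10,"delta_pos":[-17,-348,32],"rot":[-1.04,0,-0.01]}]'
python3 - <<'E'
from h import *
plan(((.451,.0595,.36),-5.3))
E
```

```text
clock: 15.32
tool_pos: [0.4741, -0.0553, 0.354]
tool_rot: [-0.385, -0.589, -0.395, 0.591]
contact_force: [0.9, 0.1, -1.9]
width: 0.0222
clk 15.32 pos [ 0.4741 -0.0553  0.354 ] yaw -23.02 xax [-0.01   0.011 -1.   ] q [-0.33 -0.23  1.88  0.01  1.5   0.07] F [ 0.9  0.1 -1.9] w 0.0222
  d [-4.6, -66.2, -96.6] rot [-0.309, -0.008, 0.013] rows>= 3.0
```

```bash
python3 -m creep '[{"jaw":10,"delta_pos":[-4,-20,-30],"rot":[-0.1,0,0]},{"jaw":10,"delta_pos":[-4,-40,-58],"rot":[-0.2,0,0]},{"jaw":10,"delta_pos":[-4,-54,-80],"rot":[-0.28,0,0]},{"jaw":10,"delta_pos":[-4,-63,-92],"rot":[-0.31,0,0]},{"jaw":10,"delta_pos":[-4,-63,-92],"rot":[-0.31,0,0]},{"jaw":10,"delta_pos":[-4,-63,-92],"rot":[-0.31,0,0]},{"jaw":10,"delta_pos":[-4,-63,-92],"rot":[-0.31,0,0]},{"jaw":10,"delta_pos":[-4,-63,-92],"rot":[-0.31,0,0]}]'
python3 - <<'E'
from h import *
import pickle
c=eyes.get_calibration("wrist"); pickle.dump(c,open("w14.pkl","wb"));cv2.imwrite("pics/w14.png",eyes.get_image("wrist")[:,:,::-1])
plan(((.451,.0595,.28),-5.3))
cv2.imwrite("pics/s14.png",eyes.get_image("side")[:,:,::-1]);cv2.imwrite("pics/t14.png",eyes.get_image("top")[:,:,::-1])
crop("pics/s14.png","pics/s14c.png",230,130,120,90,6);crop("pics/t14.png","pics/t14c.png",190,150,120,90,6)
E
```

```text
clock: 15.98
tool_pos: [0.4545, 0.0511, 0.3607]
tool_rot: [0.471, 0.524, 0.479, -0.524]
contact_force: [0.6, -0.1, -1.8]
width: 0.0224
clk 16.03 pos [0.4546 0.0511 0.361 ] yaw -5.67 xax [-0.007  0.009 -1.   ] q [-0.11 -0.28  1.91  0.01  1.52 -0.02] F [-0.3  0.8 -0.8] w 0.0218
  d [81.1, -3.8, -7.4] rot [-0.006, -0.008, 0.008] rows>= 2.0
```

View pics/w14.png

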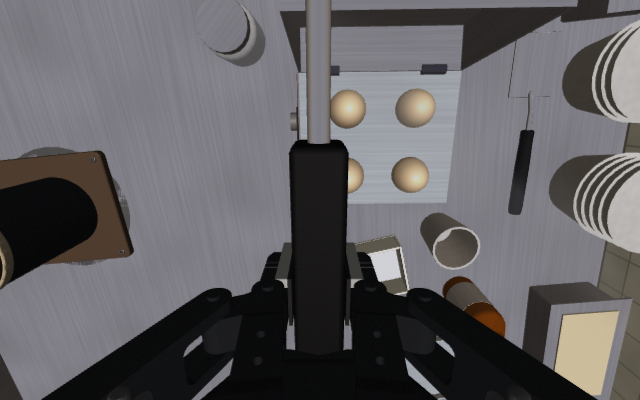

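View pics/s14c.png

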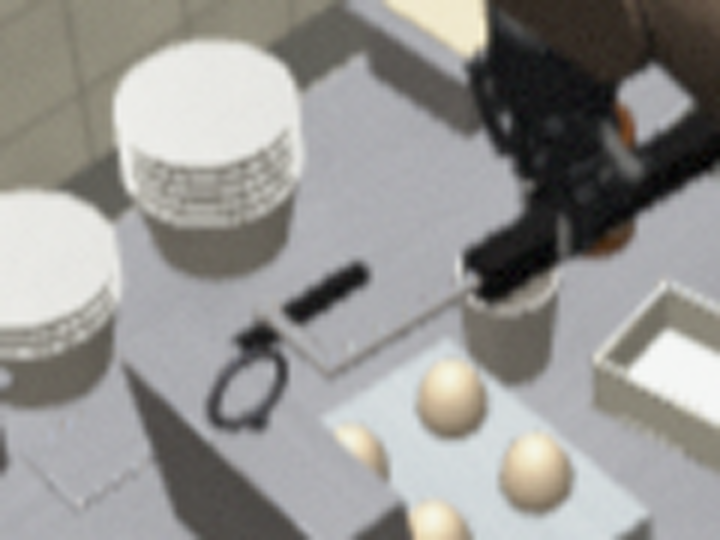

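View pics/t14c.png

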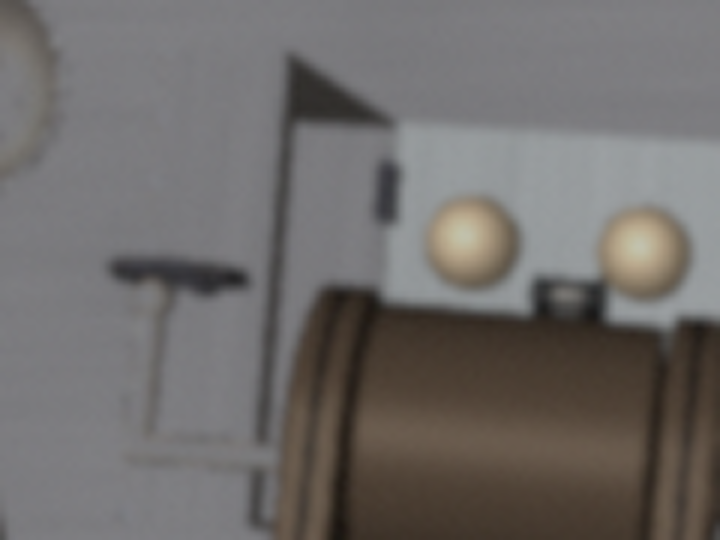

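```bash
python3 - <<'E'
from h import *
ct=eyes.get_calibration("top"); cs=eyes.get_calibration("side")
A,e1=tri(ct,(214.9,224.9),cs,(285.1,191.8)); B,e2=tri(ct,(216.3,197.6),cs,(273.3,181.6)); print(A,e1,B,e2,np.linalg.norm(A-B))
P=[.5443,.212,.2995]
plan(((.451,.0595,.28),-5.3))
s=ctrl.state(); R0=q2R(s["tool_rot"]); print("corner in tool",R0.inv().apply(A-s["tool_pos"])*1000, "ball", R0.inv().apply(B-s["tool_pos"])*1000)
E
```

```text
[0.47031455 0.20839685 0.36371097] 0.0036006850216433184 [0.5311831  0.20484999 0.36434599] 0.002297089573021454 0.060975113882729706
clk 16.13 pos [0.4547 0.0511 0.3613] yaw -5.66 xax [-0.007  0.009 -1.   ] q [-0.11 -0.28  1.91  0.01  1.52 -0.02] F [ 0.5 -0.  -2.1] w 0.0218
  d [81.4, -3.9, -7.3] rot [-0.006, -0.008, 0.007] rows>= 2.0
corner in tool [-1.13879018e+00  5.08099611e-03 -1.58047673e+02] ball [  -2.20532      60.92039951 -160.52779314]
```

```bash
python3 -m creep '[{"jaw":10,"delta_pos":[15,0,-3],"rot":[0,-0.008,0.006]},{"jaw":10,"delta_pos":[35,0,-5],"rot":[0,-0.008,0.006]},{"jaw":10,"delta_pos":[50,0,-5],"rot":[0,-0.008,0.006]},{"jaw":10,"delta_pos":[61,0,-5],"rot":[0,-0.008,0.006]},{"jaw":10,"delta_pos":[64,0,-5],"rot":[0,-0.008,0.006]},{"jaw":10,"delta_pos":[64,0,-5],"rot":[0,-0.008,0.006]},{"jaw":10,"delta_pos":[64,0,-5],"rot":[0,-0.008,0.006]},{"jaw":10,"delta_pos":[64,0,-5],"rot":[0,-0.008,0.006]}]'
python3 - <<'E'
from h import *
plan()
cv2.imwrite("pics/s15.png",eyes.get_image("side")[:,:,::-1]);cv2.imwrite("pics/t15.png",eyes.get_image("top")[:,:,::-1])
plan()
crop("pics/s15.png","pics/s15c.png",250,170,60,45,12);crop("pics/t15.png","pics/t15c.png",200,180,60,45,12)
E
```

```text
clock: 16.8
tool_pos: [0.4553, 0.0573, 0.2991]
tool_rot: [0.476, 0.524, 0.475, -0.523]
contact_force: [0.9, 0.3, -1.6]
width: 0.022
clk 16.80 pos [0.4553 0.0573 0.2991] yaw -5.57 xax [ 0.002 -0.    -1.   ] q [-0.1  -0.26  2.   -0.    1.39  0.  ] F [ 0.9  0.3 -1.6] w 0.0220
clk 16.90 pos [0.4552 0.0574 0.2989] yaw -5.57 xax [ 0.001 -0.    -1.   ] q [-0.1  -0.26  2.   -0.    1.39  0.  ] F [-0.  -0.  -1.6] w 0.0222
```

View pics/s15c.png

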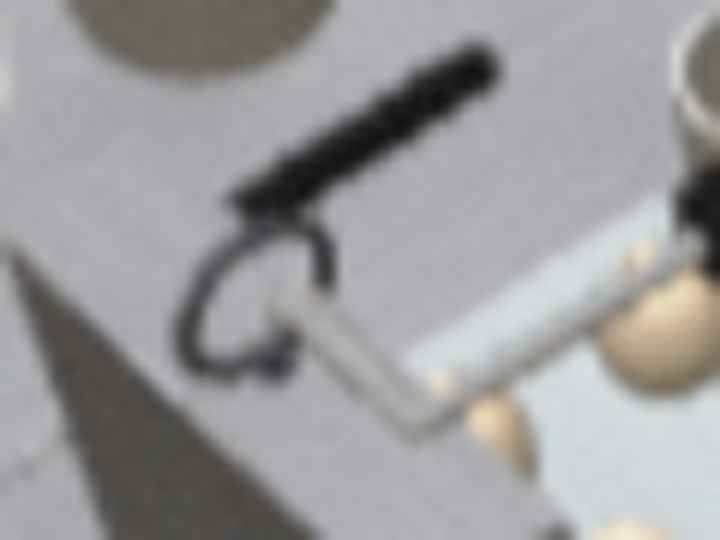

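View pics/t15c.png

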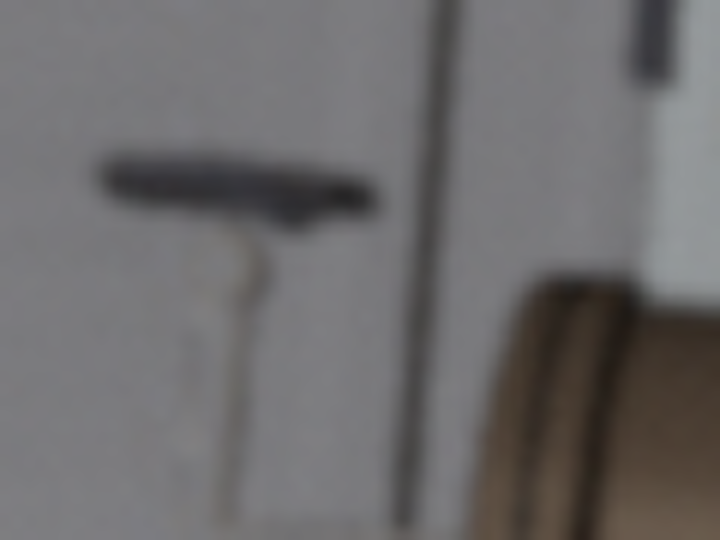

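```bash
python3 - <<'E'
from h import *
ct=eyes.get_calibration("top"); cs=eyes.get_calibration("side")
f=lambda x,y,ox,oy:(x/12+ox-.46,y/12+oy-.46)
print("ball",tri(ct,f(232,265,200,180),cs,f(286,308,250,170)))
print("ring",tri(ct,f(237,186,200,180),cs,f(257,303,250,170)))
print("corner",tri(ct,f(226,530,200,180),cs,f(415,425,250,170)))
# predicted from TCP
s=ctrl.state(); R0=q2R(s["tool_rot"])
for dz in (-8.6,-3):
  P=[s["tool_pos"]+R0.apply(np.array([dz,y,-160])/1000) for y in (0,55)]
  print(dz,np.round(P,4),[(proj(cs,p)-[250,170]+.46)*12 for p in P],[(proj(ct,p)-[200,180]+.46)*12 for p in P])
E
```

```text
ball (array([0.52817067, 0.21306334, 0.3059908 ]), np.float64(0.0031388235350039476))
ring (array([0.54376279, 0.21316199, 0.29663613]), np.float64(0.0003285614551559952))
corner (array([0.47505775, 0.21502527, 0.30042897]), np.float64(0.001802623201307936))
-8.6 [[0.4707 0.2166 0.3075]
 [0.5255 0.2113 0.3076]] [array([[423.11747005, 420.3692058 ]]), array([[302.22314292, 306.92447257]])] [array([[206.32398494, 547.12538906]]), array([[233.7480176 , 271.40549996]])]
-3 [[0.4707 0.2166 0.3019]
 [0.5255 0.2113 0.302 ]] [array([[424.38240317, 433.5398627 ]]), array([[303.7687943 , 320.15829085]])] [array([[213.10130699, 548.13942579]]), array([[240.32604458, 273.98593746]])]
```

```bash
python3 -m creep '[{"jaw":10,"delta_pos":[4,0,0],"rot":[0,0,0]},{"jaw":10,"delta_pos":[7,0,0],"rot":[0,0,0]},{"jaw":10,"delta_pos":[7,2,0],"rot":[0,0,0]},{"jaw":10,"delta_pos":[7,8,0],"rot":[0,0,0]},{"jaw":10,"delta_pos":[7,14,0],"rot":[0,0,0]},{"jaw":10,"delta_pos":[7,20,0],"rot":[0,0,0]},{"jaw":10,"delta_pos":[7,26,0],"rot":[0,0,0]},{"jaw":10,"delta_pos":[7,26,0],"rot":[0,0,0]}]'
python3 - <<'E'
from h import *
plan()
cv2.imwrite("pics/s16.png",eyes.get_image("side")[:,:,::-1]);cv2.imwrite("pics/t16.png",eyes.get_image("top")[:,:,::-1])
crop("pics/s16.png","pics/s16c.png",250,170,60,45,12);crop("pics/t16.png","pics/t16c.png",200,180,60,45,12)
E
```

```text
clock: 17.57
tool_pos: [0.4817, 0.0548, 0.2907]
tool_rot: [-0.475, -0.524, -0.475, 0.524]
contact_force: [0.7, 0.6, -1.7]
width: 0.022
clk 17.57 pos [0.4817 0.0548 0.2907] yaw -5.57 xax [-0. -0. -1.] q [-0.1  -0.19  1.96 -0.    1.37  0.  ] F [ 0.7  0.6 -1.7] w 0.0220
```

View pics/s16c.png

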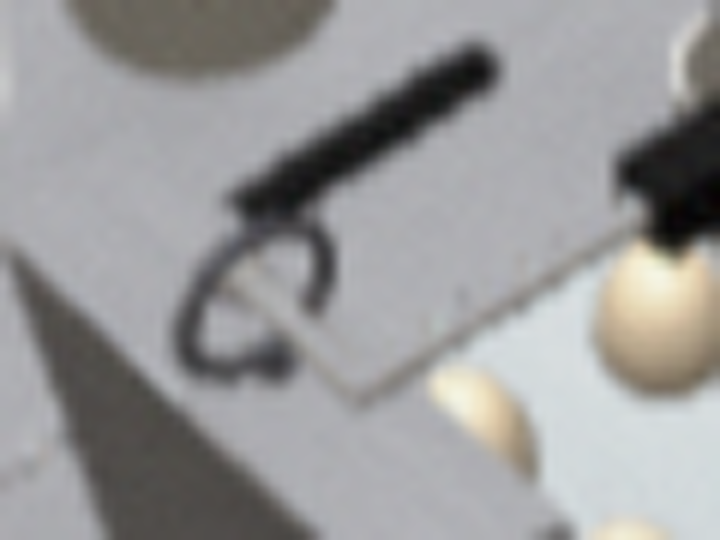

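View pics/t16c.png

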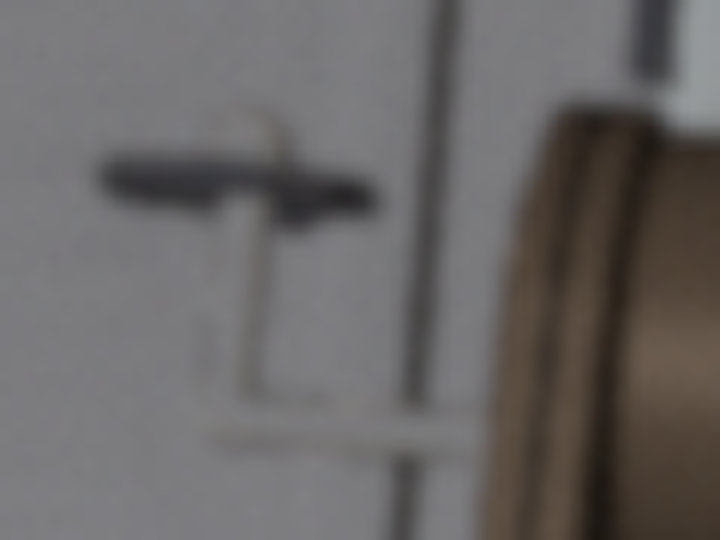

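The ball (top crop (245,125)) is past the ring plane (y≈186) and the finger runs through the ring. Advancing 15 mm more.

```bash
python3 -m creep '[{"jaw":10,"delta_pos":[0,6,0],"rot":[0,0,0]},{"jaw":10,"delta_pos":[0,12,0],"rot":[0,0,0]},{"jaw":10,"delta_pos":[0,16,0],"rot":[0,0,0]},{"jaw":10,"delta_pos":[0,16,0],"rot":[0,0,0]},{"jaw":10,"delta_pos":[0,16,0],"rot":[0,0,0]},{"jaw":10,"delta_pos":[0,16,0],"rot":[0,0,0]}]'
python3 - <<'E'
from h import *
plan()
cv2.imwrite("pics/s17.png",eyes.get_image("side")[:,:,::-1]);cv2.imwrite("pics/t17.png",eyes.get_image("top")[:,:,::-1])
crop("pics/s17.png","pics/s17c.png",250,170,60,45,12);crop("pics/t17.png","pics/t17c.png",200,180,60,45,12)
plan()
E
```

```text
clock: 18.17
tool_pos: [0.4964, 0.0535, 0.2906]
tool_rot: [-0.475, -0.523, -0.475, 0.524]
contact_force: [-0.9, 0.1, -2.2]
width: 0.0219
clk 18.17 pos [0.4964 0.0535 0.2906] yaw -5.56 xax [-0.001  0.    -1.   ] q [-0.1  -0.15  1.93 -0.    1.36  0.  ] F [-0.9  0.1 -2.2] w 0.0219
clk 18.27 pos [0.4963 0.0535 0.2907] yaw -5.55 xax [-0.001  0.    -1.   ] q [-0.1  -0.15  1.93 -0.    1.36  0.  ] F [ 0.1  0.5 -1.5] w 0.0217
```

View pics/s17c.png

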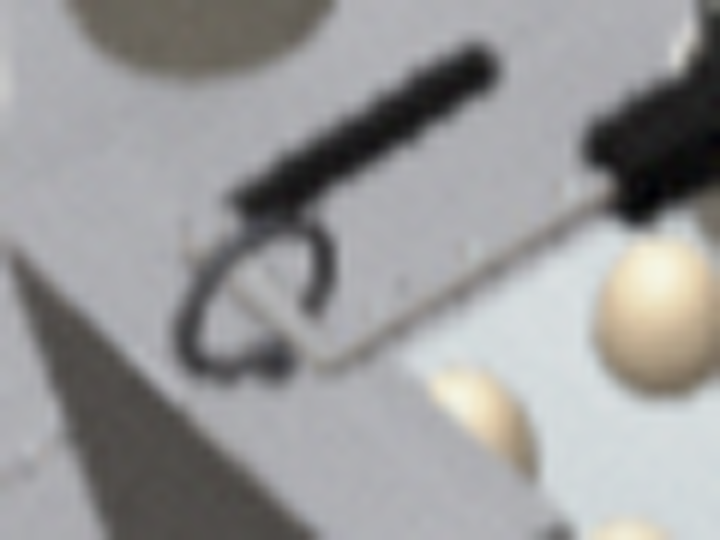

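View pics/t17c.png

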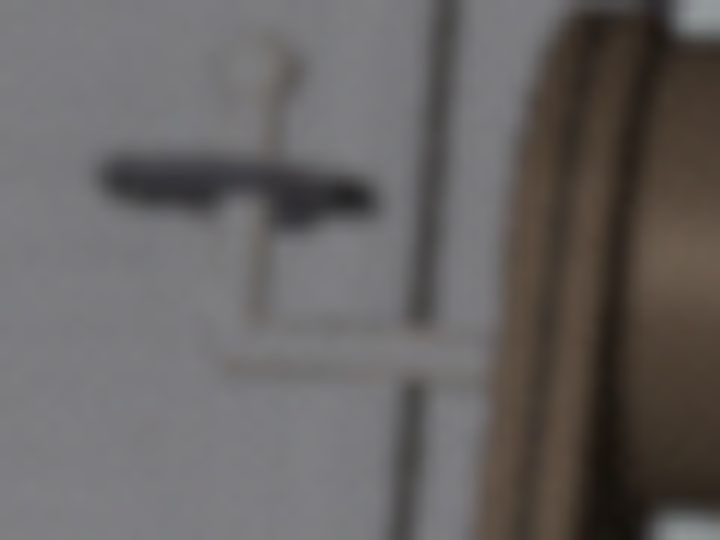

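```bash
python3 - <<'E'
import numpy as np
r=204.7
f=lambda p:np.array([-r*np.sin(p), r*np.cos(p)])  # tool x, tool z (= -y)
p0=1.827; n=0
ps=np.concatenate([np.arange(1.80,0.02,-0.06)])
print(len(ps))
base=p0
for k in range(0,len(ps),10):
    print("call from",round(base,3))
    for p in ps[k:k+10]: print("  th~%.2f"%(p-.1274),(f(p)-f(base)).round(1))
    base=ps[min(k+9,len(ps)-1)]
E
```

```text
30
call from 1.827
  th~1.67 [-1.3  5.4]
  th~1.61 [-3.8 17.4]
  th~1.55 [-5.5 29.6]
  th~1.49 [-6.4 41.8]
  th~1.43 [-6.7 54.1]
  th~1.37 [-6.2 66.4]
  th~1.31 [-4.9 78.6]
  th~1.25 [-3.  90.7]
  th~1.19 [ -0.3 102.7]
  th~1.13 [  3.1 114.5]
call from 1.26
  th~1.07 [ 4.1 11.6]
  th~1.01 [ 8.9 22.9]
  th~0.95 [14.4 33.9]
  th~0.89 [20.5 44.5]
  th~0.83 [27.2 54.8]
  th~0.77 [34.5 64.6]
  th~0.71 [42.5 74. ]
  th~0.65 [50.9 82.9]
  th~0.59 [59.9 91.3]
  th~0.53 [69.4 99.1]
call from 0.66
  th~0.47 [9.9 7.2]
  th~0.41 [20.3 13.9]
  th~0.35 [31.  19.9]
  th~0.29 [42.  25.2]
  th~0.23 [53.4 29.9]
  th~0.17 [65.  33.8]
  th~0.11 [76.8 37.1]
  th~0.05 [88.9 39.7]
  th~-0.01 [101.   41.5]
  th~-0.07 [113.2  42.6]
```

```bash
python3 -m creep '[{"jaw":10,"delta_pos":[-1,5,0],"rot":[0,0,0]},{"jaw":10,"delta_pos":[-1,5,5],"rot":[0,0,0]}]' | head -0; true
```

```text
Exception ignored on flushing sys.stdout:
BrokenPipeError: [Errno 32] Broken pipe
```

```bash
python3 - <<'E'
from h import *
plan()
E
```

```text
clk 18.43 pos [0.5016 0.0482 0.292 ] yaw -5.51 xax [ 0.  0. -1.] q [-0.11 -0.14  1.92  0.    1.36 -0.01] F [-0.3  0.6 -1.9] w 0.0217
```

That call moved 5 mm along the finger axis as well as doing the first arc step, which centres the finger in the ring better. Continuing the arc.

```bash
python3 -m creep '[{"jaw":10,"delta_pos":[-2.5,0,12],"rot":[0,0,0]},{"jaw":10,"delta_pos":[-4.2,0,24],"rot":[0,0,0]},{"jaw":10,"delta_pos":[-5.1,0,36],"rot":[0,0,0]},{"jaw":10,"delta_pos":[-5.4,0,48],"rot":[0,0,0]},{"jaw":10,"delta_pos":[-5,0,60],"rot":[0,0,0]}]'
python3 - <<'E'
from h import *
plan()
cv2.imwrite("pics/s18.png",eyes.get_image("side")[:,:,::-1])
crop("pics/s18.png","pics/s18c.png",250,160,100,75,7)
E
```

```text
clock: 18.85
tool_pos: [0.4948, -0.0132, 0.2965]
tool_rot: [-0.475, -0.524, -0.475, 0.524]
contact_force: [0.4, 1.9, -3.5]
width: 0.022
clk 18.85 pos [ 0.4948 -0.0132  0.2965] yaw -5.59 xax [-0.001  0.    -1.   ] q [-0.23 -0.16  1.93 -0.    1.38 -0.13] F [ 0.4  1.9 -3.5] w 0.0220
```

View pics/s18c.png

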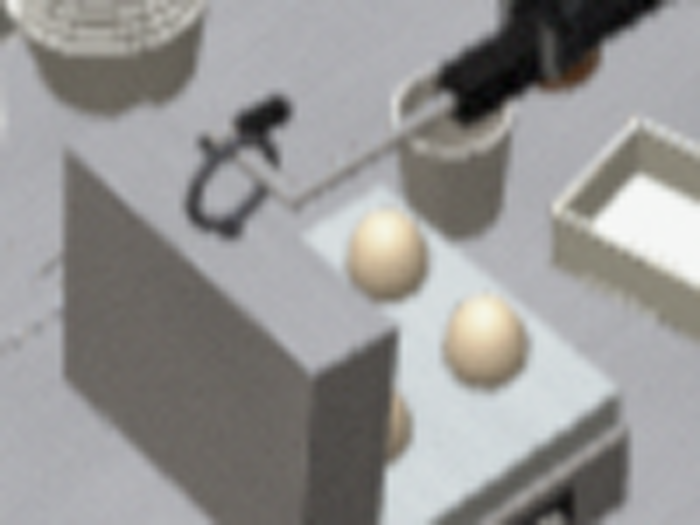

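```bash
python3 -m creep '[{"jaw":10,"delta_pos":[1.5,0,12],"rot":[0,0,0]},{"jaw":10,"delta_pos":[3.5,0,24],"rot":[0,0,0]},{"jaw":10,"delta_pos":[6,0,36],"rot":[0,0,0]},{"jaw":10,"delta_pos":[9.5,0,48],"rot":[0,0,0]},{"jaw":10,"delta_pos":[13.5,0,60],"rot":[0,0,0]},{"jaw":10,"delta_pos":[18.5,0,71],"rot":[0,0,0]},{"jaw":10,"delta_pos":[24,0,82],"rot":[0,0,0]},{"jaw":10,"delta_pos":[30,0,92.5],"rot":[0,0,0]},{"jaw":10,"delta_pos":[37,0,103],"rot":[0,0,0]},{"jaw":10,"delta_pos":[44,0,113],"rot":[0,0,0]}]'
python3 - <<'E'
from h import *
plan()
cv2.imwrite("pics/s19.png",eyes.get_image("side")[:,:,::-1])
crop("pics/s19.png","pics/s19c.png",250,160,100,75,7)
E
```

```text
clock: 19.73
tool_pos: [0.484, -0.1252, 0.2519]
tool_rot: [-0.475, -0.523, -0.475, 0.524]
contact_force: [1.0, 2.7, -1.1]
width: 0.0224
clk 19.73 pos [ 0.484  -0.1252  0.2519] yaw -5.56 xax [-0.001  0.    -1.   ] q [-0.46 -0.12  1.98 -0.    1.29 -0.36] F [ 1.   2.7 -1.1] w 0.0224
```

View pics/s19c.png

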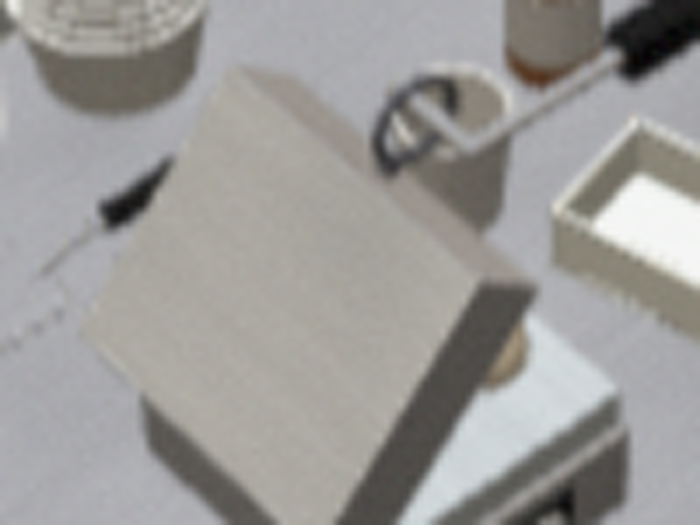

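```bash
python3 -m creep '[{"jaw":10,"delta_pos":[8,0,9.5],"rot":[0,0,0]},{"jaw":10,"delta_pos":[16.5,0,18.5],"rot":[0,0,0]},{"jaw":10,"delta_pos":[25.5,0,26.5],"rot":[0,0,0]},{"jaw":10,"delta_pos":[35,0,34.5],"rot":[0,0,0]},{"jaw":10,"delta_pos":[35,0,34.5],"rot":[0,0,0]},{"jaw":10,"delta_pos":[45,0,41.5],"rot":[0,0,0]},{"jaw":10,"delta_pos":[55,0,48.5],"rot":[0,0,0]},{"jaw":10,"delta_pos":[66,0,54.5],"rot":[0,0,0]},{"jaw":10,"delta_pos":[77,0,59.5],"rot":[0,0,0]}]'
python3 - <<'E'
from h import *
plan()
cv2.imwrite("pics/s20.png",eyes.get_image("side")[:,:,::-1])
crop("pics/s20.png","pics/s20c.png",250,160,100,75,7)
E
```

```text
clock: 20.53
tool_pos: [0.4784, -0.1842, 0.1747]
tool_rot: [-0.475, -0.524, -0.475, 0.524]
contact_force: [0.8, 0.9, -1.0]
width: 0.0218
clk 20.53 pos [ 0.4784 -0.1842  0.1747] yaw -5.57 xax [-0. -0. -1.] q [-0.57 -0.02  2.02 -0.    1.14 -0.47] F [ 0.8  0.9 -1. ] w 0.0218
```

View pics/s20c.png

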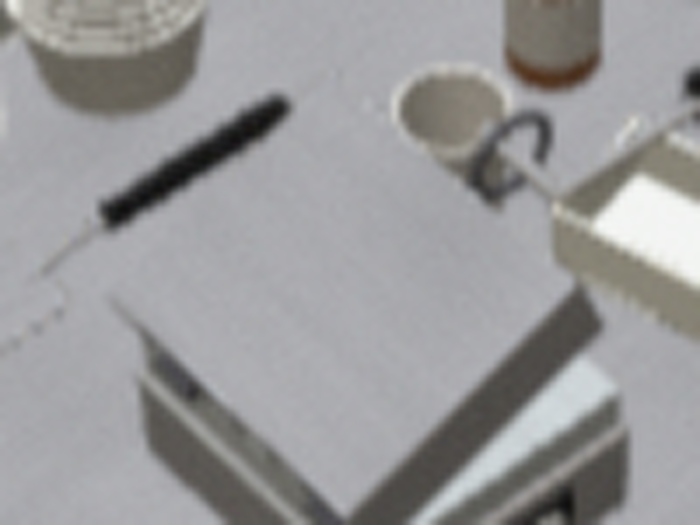

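```bash
python3 -m creep '[{"jaw":10,"delta_pos":[11,0,4.5],"rot":[0,0,0]},{"jaw":10,"delta_pos":[22,0,8.5],"rot":[0,0,0]},{"jaw":10,"delta_pos":[33,0,11.5],"rot":[0,0,0]},{"jaw":10,"delta_pos":[43,0,13.5],"rot":[0,0,0]},{"jaw":10,"delta_pos":[51,0,15],"rot":[0,0,0]},{"jaw":10,"delta_pos":[58,0,16],"rot":[0,0,0]},{"jaw":10,"delta_pos":[64,0,17],"rot":[0,0,0]},{"jaw":10,"delta_pos":[68,0,17],"rot":[0,0,0]}]'
python3 - <<'E'
from h import *
plan()
cv2.imwrite("pics/s21.png",eyes.get_image("side")[:,:,::-1])
crop("pics/s21.png","pics/s21c.png",250,160,100,75,7)
E
```

```text
clock: 21.25
tool_pos: [0.4764, -0.2004, 0.1068]
tool_rot: [-0.475, -0.523, -0.476, 0.524]
contact_force: [0.1, 0.2, -0.8]
width: 0.0221
clk 21.25 pos [ 0.4764 -0.2004  0.1068] yaw -5.54 xax [-0.002  0.    -1.   ] q [-0.59  0.08  2.06 -0.    1.   -0.5 ] F [ 0.1  0.2 -0.8] w 0.0221
```

View pics/s21c.png

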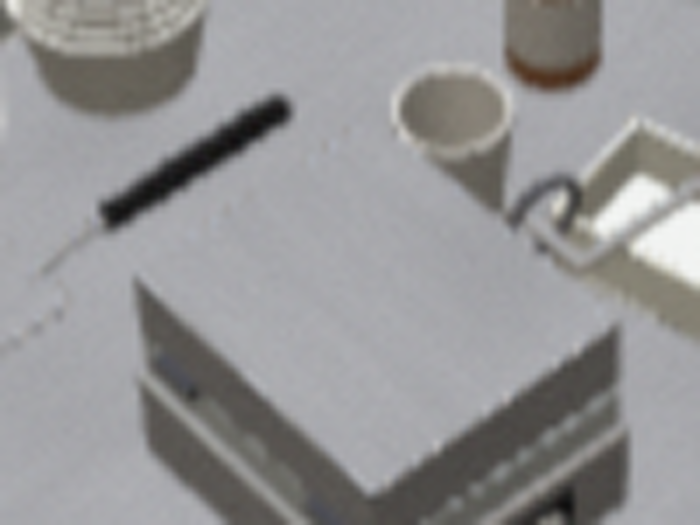

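```bash
python3 -m creep '[{"jaw":10,"delta_pos":[2,0,0],"rot":[0,0,0]},{"jaw":10,"delta_pos":[5,0,0],"rot":[0,0,0]},{"jaw":10,"delta_pos":[7,0,0],"rot":[0,0,0]},{"jaw":10,"delta_pos":[8,0,0],"rot":[0,0,0]},{"jaw":10,"delta_pos":[8,0,0],"rot":[0,0,0]}]'
python3 - <<'E'
from h import *
plan()
cv2.imwrite("pics/s22.png",eyes.get_image("side")[:,:,::-1])
crop("pics/s22.png","pics/s22c.png",250,160,100,75,7)
E
```

```text
clock: 21.72
tool_pos: [0.4772, -0.2006, 0.1005]
tool_rot: [0.475, 0.524, 0.475, -0.524]
contact_force: [-0.8, -0.5, 2.2]
width: 0.0221
clk 21.72 pos [ 0.4772 -0.2006  0.1005] yaw -5.56 xax [ 0. -0. -1.] q [-0.59  0.09  2.06  0.    0.99 -0.5 ] F [-0.8 -0.5  2.2] w 0.0221
```

View pics/s22c.png

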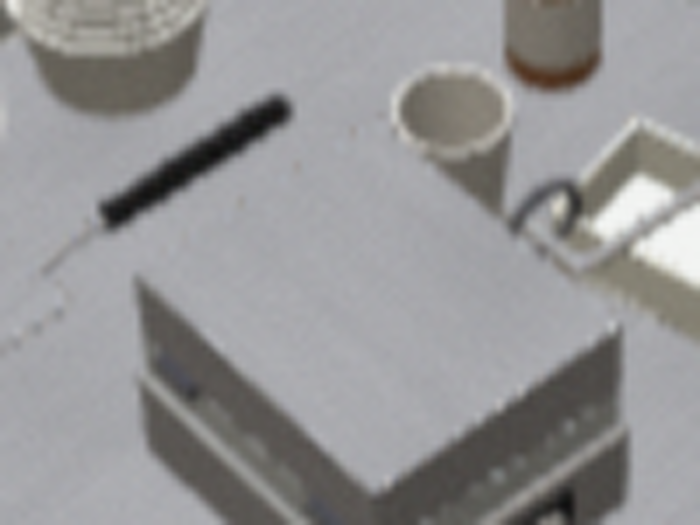

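```bash
python3 -m creep '[{"jaw":10,"delta_pos":[3,0,0],"rot":[0,0,0]},{"jaw":10,"delta_pos":[5,0,0],"rot":[0,0,0]},{"jaw":10,"delta_pos":[5,0,0],"rot":[0,0,0]},{"jaw":10,"delta_pos":[5,0,0],"rot":[0,0,0]}]'
python3 - <<'E'
from h import *
plan()
cv2.imwrite("pics/s23.png",eyes.get_image("side")[:,:,::-1])
crop("pics/s23.png","pics/s23c.png",250,160,100,75,7)
a=cv2.imread("pics/s22.png").astype(int);b=cv2.imread("pics/s23.png").astype(int); d=np.abs(a-b).max(2)
print("hood diff px",(d[195:245,265:335]>25).sum(), "ring",(d[180:200,318:336]>25).sum())
E
```

```text
clock: 22.1
tool_pos: [0.4773, -0.2, 0.0949]
tool_rot: [0.475, 0.525, 0.475, -0.524]
contact_force: [1.7, 2.0, 2.9]
width: 0.0219
clk 22.10 pos [ 0.4773 -0.2     0.0949] yaw -5.65 xax [ 0.001  0.001 -1.   ] q [-0.59  0.1   2.06  0.    0.98 -0.5 ] F [1.7 2.  2.9] w 0.0219
hood diff px 0 ring 0
```

View pics/s23c.png

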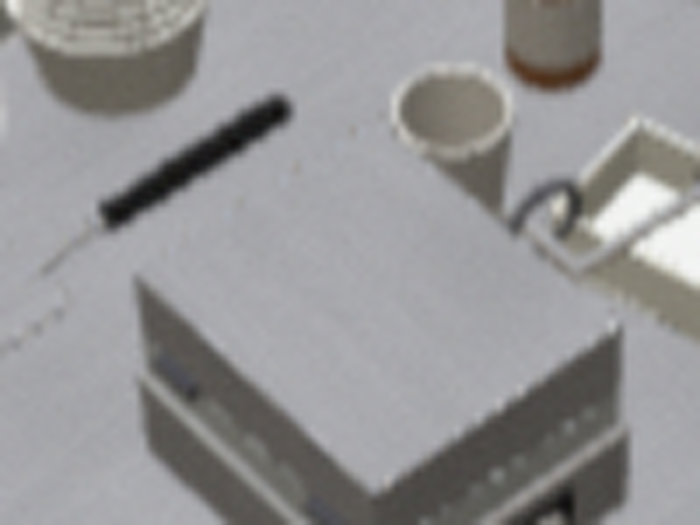

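```bash
python3 - <<'E'
from h import *
ct=eyes.get_calibration("top"); cs=eyes.get_calibration("side")
a=np.radians(-5.3); c,s=np.cos(a),np.sin(a); M=np.array([[c,-s],[s,c]]); C=np.array([.531,.0763])
def pt(x,y,z,th):
    yy,zz=y-.085,z-.101
    # opening rotates -y side up: rotation about -x
    Y=yy*np.cos(th)+zz*np.sin(th); Z=-yy*np.sin(th)+zz*np.cos(th)
    w=C+M@np.array([x,Y+.085]); return [w[0],w[1],Z+.101]
for th in (0,.03,.06,.1): 
    P=[pt(-.1,-.085,.155,th),pt(.1,-.085,.155,th),pt(-.1,.085,.155,th),pt(0,-.118,.127,th)]
    print(th,((proj(cs,P)-[250,160])*7).round(0).tolist(),proj(ct,P).round(1).tolist())
cv2.imwrite("pics/t23.png",eyes.get_image("top")[:,:,::-1]); crop("pics/t23.png","pics/t23c.png",235,140,130,100,6)
E
```

```text
0 [[622.0, 320.0], [379.0, 113.0], [372.0, 489.0], [543.0, 218.0]] [[308.9, 242.5], [313.8, 170.6], [247.1, 238.3], [323.1, 207.8]]
0.03 [[620.0, 315.0], [377.0, 108.0], [370.0, 491.0], [542.0, 212.0]] [[308.2, 242.4], [313.2, 170.3], [246.5, 238.2], [322.8, 207.6]]
0.06 [[617.0, 311.0], [374.0, 104.0], [367.0, 493.0], [540.0, 205.0]] [[307.5, 242.4], [312.5, 169.9], [245.9, 238.2], [322.5, 207.4]]
0.1 [[613.0, 305.0], [370.0, 98.0], [364.0, 495.0], [538.0, 197.0]] [[306.5, 242.4], [311.6, 169.5], [245.1, 238.1], [321.9, 207.1]]
```

View pics/t23c.png

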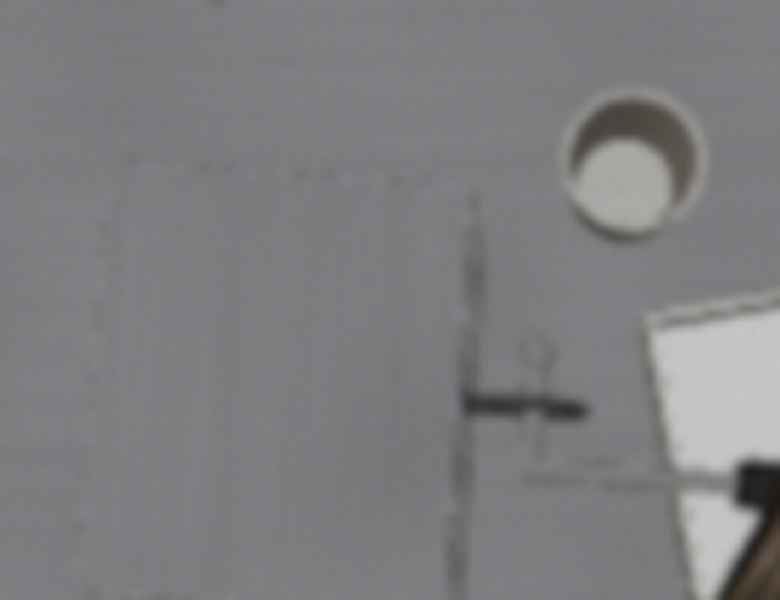

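```bash
python3 -m creep '[{"jaw":10,"delta_pos":[-7,0,0],"rot":[0,0,0]},{"jaw":10,"delta_pos":[-13,0,0],"rot":[0,0,0]},{"jaw":10,"delta_pos":[-15,0,0],"rot":[0,0,0]},{"jaw":10,"delta_pos":[-15,0,0],"rot":[0,0,0]},{"jaw":10,"delta_pos":[-15,0,0],"rot":[0,0,0]}]'
python3 - <<'E'
from h import *
plan()
cv2.imwrite("pics/s24.png",eyes.get_image("side")[:,:,::-1]);cv2.imwrite("pics/t24.png",eyes.get_image("top")[:,:,::-1])
a=cv2.resize(cv2.imread("pics/s24.png")[175:215,305:365],None,fx=10,fy=10,interpolation=2);b=cv2.resize(cv2.imread("pics/t24.png")[190:230,300:360],None,fx=6,fy=6,interpolation=2)
cv2.imwrite("pics/s24c.png",a);cv2.imwrite("pics/t24c.png",b)
E
```

```text
clock: 22.62
tool_pos: [0.4763, -0.2005, 0.1095]
tool_rot: [-0.475, -0.523, -0.476, 0.524]
contact_force: [0.1, -0.9, -2.2]
width: 0.0217
clk 22.62 pos [ 0.4763 -0.2005  0.1095] yaw -5.53 xax [-0.001 -0.001 -1.   ] q [-0.59  0.08  2.06 -0.    1.01 -0.5 ] F [ 0.1 -0.9 -2.2] w 0.0217
```

View pics/s24c.png

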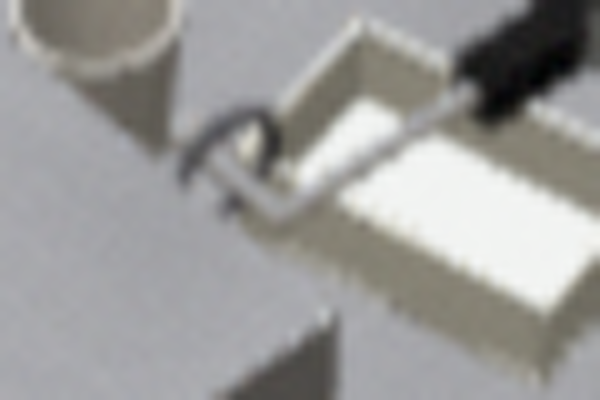

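View pics/t24c.png

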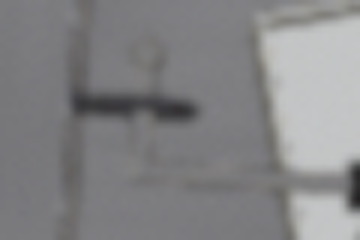

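```bash
python3 -m creep '[{"jaw":10,"delta_pos":[0,-6,0],"rot":[0,0,0]},{"jaw":10,"delta_pos":[0,-14,0],"rot":[0,0,0]},{"jaw":10,"delta_pos":[0,-22,0],"rot":[0,0,0]},{"jaw":10,"delta_pos":[0,-30,0],"rot":[0,0,0]},{"jaw":10,"delta_pos":[0,-38,0],"rot":[0,0,0]},{"jaw":10,"delta_pos":[0,-46,0],"rot":[0,0,0]},{"jaw":10,"delta_pos":[0,-54,0],"rot":[0,0,0]},{"jaw":10,"delta_pos":[0,-58,0],"rot":[0,0,0]},{"jaw":10,"delta_pos":[0,-58,0],"rot":[0,0,0]}]'
python3 - <<'E'
from h import *
plan()
cv2.imwrite("pics/s25.png",eyes.get_image("side")[:,:,::-1]);cv2.imwrite("pics/t25.png",eyes.get_image("top")[:,:,::-1])
a=cv2.resize(cv2.imread("pics/s25.png")[160:250,255:375],None,fx=6,fy=6,interpolation=2);b=cv2.resize(cv2.imread("pics/t25.png")[180:240,280:370],None,fx=6,fy=6,interpolation=2)
cv2.imwrite("pics/s25c.png",a);cv2.imwrite("pics/t25c.png",b)
E
```

```text
clock: 23.47
tool_pos: [0.418, -0.1945, 0.1096]
tool_rot: [-0.475, -0.524, -0.475, 0.524]
contact_force: [-0.8, 0.8, -1.1]
width: 0.0223
clk 23.47 pos [ 0.418  -0.1945  0.1096] yaw -5.59 xax [-0.001  0.    -1.   ] q [-0.66 -0.05  2.19 -0.    1.01 -0.56] F [-0.8  0.8 -1.1] w 0.0223
```

View pics/s25c.png

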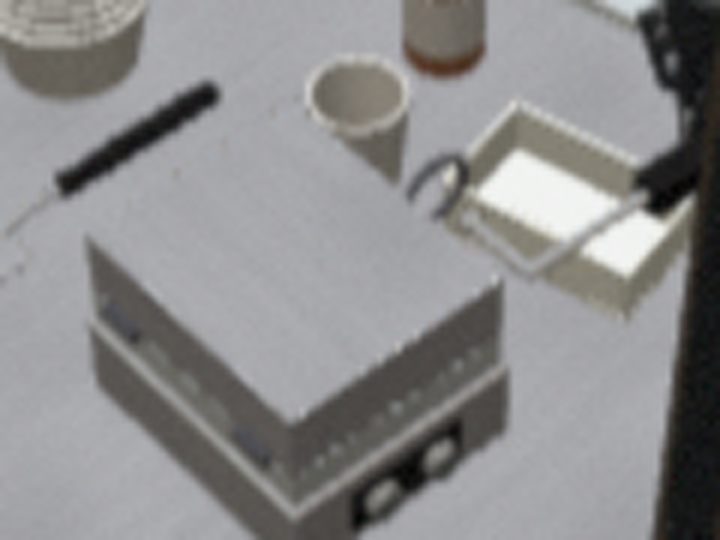

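View pics/t25c.png

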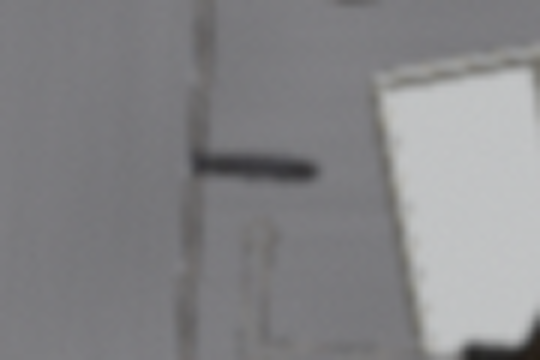

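```bash
python3 -m creep '[{"jaw":10,"delta_pos":[0,0,15],"rot":[0,0,0]},{"jaw":10,"delta_pos":[-10,0,45],"rot":[0,0,0]},{"jaw":10,"delta_pos":[-40,0,70],"rot":[0,0,0]},{"jaw":10,"delta_pos":[-78,0,85],"rot":[0,0,0]},{"jaw":10,"delta_pos":[-118,0,95],"rot":[0,0,0]},{"jaw":10,"delta_pos":[-155,0,100],"rot":[0,0,0]},{"jaw":10,"delta_pos":[-180,0,100],"rot":[0,0,0]},{"jaw":10,"delta_pos":[-180,0,100],"rot":[0,0,0]}]'
python3 - <<'E'
from h import *
plan(((.5512,-.404,.25),-82.5))
E
```

```text
clock: 24.23
tool_pos: [0.4119, -0.2971, 0.2977]
tool_rot: [-0.48, -0.524, -0.47, 0.524]
contact_force: [1.0, -1.0, -1.1]
width: 0.0219
clk 24.23 pos [ 0.4119 -0.2971  0.2977] yaw -5.58 xax [ 0.009 -0.01  -1.   ] q [-0.82 -0.14  1.91 -0.    1.36 -0.73] F [ 1.  -1.  -1.1] w 0.0219
  d [50.1, 148.6, 92.3] rot [1.342, 0.001, -0.014] rows>= 11.0
```

```bash
python3 -m creep '[{"jaw":10,"delta_pos":[0,10,7],"rot":[0.08,0,0]},{"jaw":10,"delta_pos":[0,26,16],"rot":[0.2,0,0]},{"jaw":10,"delta_pos":[0,42,26],"rot":[0.32,0,0]},{"jaw":10,"delta_pos":[0,58,36],"rot":[0.44,0,0]},{"jaw":10,"delta_pos":[0,74,46],"rot":[0.56,0,0]},{"jaw":10,"delta_pos":[0,90,56],"rot":[0.68,0,0]},{"jaw":10,"delta_pos":[0,106,66],"rot":[0.8,0,0]},{"jaw":10,"delta_pos":[0,122,76],"rot":[0.92,0,0]},{"jaw":10,"delta_pos":[0,138,86],"rot":[1.04,0,0]},{"jaw":10,"delta_pos":[0,148,92],"rot":[1.16,0,0]}]'
python3 - <<'E'
from h import *
plan(((.5512,-.404,.2),-82.5))
E
```

```text
clock: 25.07
tool_pos: [0.5489, -0.4006, 0.2868]
tool_rot: [-0.108, -0.698, -0.109, 0.699]
contact_force: [-0.2, 0.6, -2.5]
width: 0.0222
clk 25.07 pos [ 0.5489 -0.4006  0.2868] yaw -72.34 xax [-0.002  0.002 -1.   ] q [-0.78  0.26  1.5  -0.    1.38  0.48] F [-0.2  0.6 -2.5] w 0.0222
  d [86.8, 4.2, -1.3] rot [0.177, 0.002, 0.002] rows>= 3.0
```

```bash
python3 -m creep '[{"jaw":10,"delta_pos":[10,2,-1],"rot":[0.1,0,0]},{"jaw":10,"delta_pos":[45,4,-1],"rot":[0.177,0,0]},{"jaw":10,"delta_pos":[80,4,-1],"rot":[0.177,0,0]},{"jaw":10,"delta_pos":[115,4,-1],"rot":[0.177,0,0]},{"jaw":10,"delta_pos":[145,4,-1],"rot":[0.177,0,0]},{"jaw":10,"delta_pos":[160,4,-1],"rot":[0.177,0,0]},{"jaw":10,"delta_pos":[160,4,-1],"rot":[0.177,0,0]},{"jaw":10,"delta_pos":[160,4,-1],"rot":[0.177,0,0]},{"jaw":10,"delta_pos":[160,4,-1],"rot":[0.177,0,0]}]'
python3 - <<'E'
from h import *
cv2.imwrite("pics/w26.png",eyes.get_image("wrist")[:,:,::-1])
cv2.imwrite("pics/s26.png",eyes.get_image("side")[:,:,::-1]);cv2.imwrite("pics/t26.png",eyes.get_image("top")[:,:,::-1])
a=cv2.resize(cv2.imread("pics/s26.png")[110:210,320:440],None,fx=6,fy=6,interpolation=2);b=cv2.resize(cv2.imread("pics/t26.png")[130:260,400:490],None,fx=4,fy=4,interpolation=2)
cv2.imwrite("pics/s26c.png",a);cv2.imwrite("pics/t26c.png",b)
plan(((.5512,-.404,.02),-82.5))
E
```

```text
clock: 25.82
tool_pos: [0.5511, -0.4047, 0.132]
tool_rot: [0.049, 0.706, 0.047, -0.705]
contact_force: [1.0, -0.5, -1.2]
width: 0.0222
clk 25.97 pos [ 0.5511 -0.4049  0.1328] yaw -82.16 xax [ 0.003 -0.004 -1.   ] q [-0.78  0.39  1.63 -0.    1.12  0.65] F [ 0.1  0.4 -1.6] w 0.0221
  d [112.8, -1.3, 0.1] rot [0.006, -0.003, -0.004] rows>= 3.0
```

View pics/w26.png

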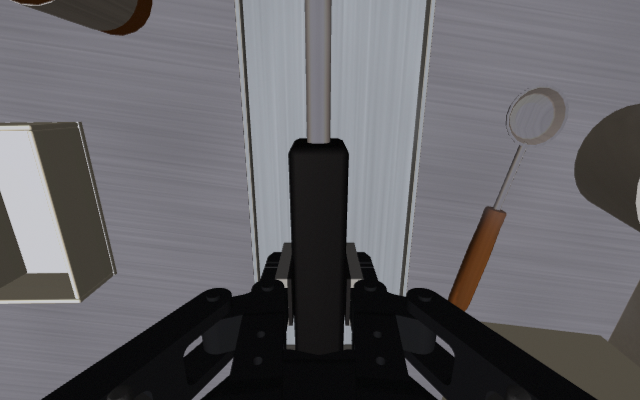

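View pics/s26c.png

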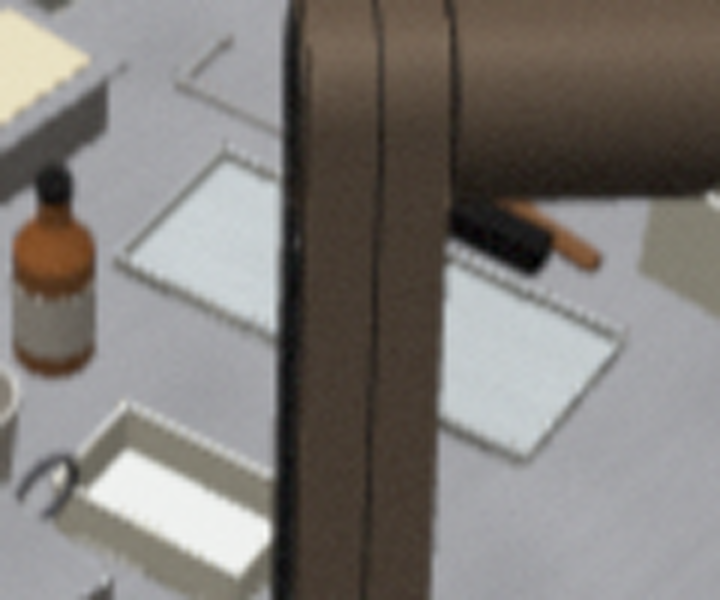

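View pics/t26c.png

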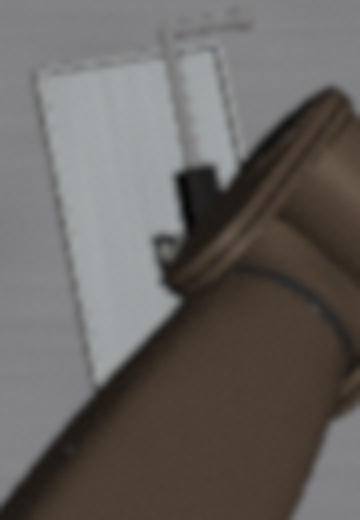

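```bash
python3 - <<'E'
from h import *
ct=eyes.get_calibration("top"); cs=eyes.get_calibration("side")
A,e=tri(ct,(441.6,137.1),cs,(349.9,122.9)); s=ctrl.state(); R0=q2R(s["tool_rot"]); print(A,e,R0.inv().apply(A-s["tool_pos"])*1000)
E
```

```text
[ 0.71222422 -0.38470621  0.14428266] 0.0008047446210674742 [ -11.03708502    2.05209018 -162.35243722]
```

```bash
python3 -m creep '[{"jaw":10,"delta_pos":[20,-1,0],"rot":[0.006,-0.003,-0.004]},{"jaw":10,"delta_pos":[50,-1,0],"rot":[0.006,-0.003,-0.004]},{"jaw":10,"delta_pos":[78,-1,0],"rot":[0.006,-0.003,-0.004]},{"jaw":10,"delta_pos":[97,-1,0],"rot":[0.006,-0.003,-0.004]},{"jaw":10,"delta_pos":[107,-1,0],"rot":[0.006,-0.003,-0.004]},{"jaw":10,"delta_pos":[112,-1,0],"rot":[0.006,-0.003,-0.004]},{"jaw":10,"delta_pos":[112,-1,0],"rot":[0.006,-0.003,-0.004]},{"jaw":10,"delta_pos":[112,-1,0],"rot":[0.006,-0.003,-0.004]}]'
python3 - <<'E'
from h import *
plan(((.5512,-.404,.011),-82.5))
E
```

```text
clock: 26.63
tool_pos: [0.5507, -0.4037, 0.0195]
tool_rot: [-0.046, -0.705, -0.047, 0.706]
contact_force: [0.2, -0.3, -1.3]
width: 0.0223
clk 26.63 pos [ 0.5507 -0.4037  0.0195] yaw -82.50 xax [-0.002  0.001 -1.   ] q [-0.78  0.53  1.67 -0.    0.94  0.66] F [ 0.2 -0.3 -1.3] w 0.0223
  d [8.5, 0.4, -0.5] rot [-0.0, 0.002, 0.002] rows>= 1.0
```

```bash
python3 -m creep '[{"jaw":10,"delta_pos":[3,0,0],"rot":[0,0.001,0.001]},{"jaw":10,"delta_pos":[5,0,0],"rot":[0,0.001,0.001]},{"jaw":10,"delta_pos":[7,0,0],"rot":[0,0.001,0.001]},{"jaw":10,"delta_pos":[8,0,0],"rot":[0,0.001,0.001]},{"jaw":10,"delta_pos":[8,0,0],"rot":[0,0.001,0.001]},{"jaw":10,"delta_pos":[8,0,0],"rot":[0,0.001,0.001]}]'

```

```text
clock: 27.13
tool_pos: [0.5508, -0.4036, 0.0113]
tool_rot: [-0.046, -0.705, -0.047, 0.706]
contact_force: [1.6, -0.4, 3.5]
width: 0.0217
```

Contact with the tray floor (about 5 N net). Opening to 44 mm, which keeps the fingers clear of the rims.

```bash
python3 -m creep '[{"jaw":24,"delta_pos":[0,0,0],"rot":[0,0,0]},{"jaw":28,"delta_pos":[0,0,0],"rot":[0,0,0]},{"jaw":36,"delta_pos":[0,0,0],"rot":[0,0,0]},{"jaw":44,"delta_pos":[0,0,0],"rot":[0,0,0]},{"jaw":44,"delta_pos":[0,0,0],"rot":[0,0,0]},{"jaw":44,"delta_pos":[-5,0,0],"rot":[0,0,0]},{"jaw":44,"delta_pos":[-20,0,0],"rot":[0,0,0]},{"jaw":44,"delta_pos":[-55,0,0],"rot":[0,0,0]},{"jaw":44,"delta_pos":[-95,0,0],"rot":[0,0,0]},{"jaw":44,"delta_pos":[-130,0,0],"rot":[0,0,0]}]' 20
python3 -m creep '[{"jaw":44,"delta_pos":[-30,0,0],"rot":[0,0,0]},{"jaw":44,"delta_pos":[-70,0,0],"rot":[0,0,0]},{"jaw":44,"delta_pos":[-100,0,0],"rot":[0,0,0]},{"jaw":44,"delta_pos":[-100,0,0],"rot":[0,0,0]},{"jaw":44,"delta_pos":[-100,0,0],"rot":[0,0,0]},{"jaw":44,"delta_pos":[-100,0,0],"rot":[0,0,0]}]'
python3 - <<'E'
from h import *
import pickle
plan()
c=eyes.get_calibration("wrist"); pickle.dump(c,open("w27.pkl","wb"))
cv2.imwrite("pics/w27.png",eyes.get_image("wrist")[:,:,::-1])
cv2.imwrite("pics/s27.png",eyes.get_image("side")[:,:,::-1]);cv2.imwrite("pics/t27.png",eyes.get_image("top")[:,:,::-1])
E
```

```text
clock: 27.97
tool_pos: [0.5502, -0.4031, 0.1429]
tool_rot: [-0.045, -0.705, -0.047, 0.706]
contact_force: [0.1, -0.7, 0.1]
width: 0.0439
clock: 28.47
tool_pos: [0.5501, -0.4031, 0.2403]
tool_rot: [-0.045, -0.705, -0.047, 0.706]
contact_force: [0.1, 0.6, -0.0]
width: 0.0439
clk 28.47 pos [ 0.5501 -0.4031  0.2403] yaw -82.51 xax [-0.003  0.002 -1.   ] q [-0.78  0.3   1.55 -0.    1.3   0.66] F [ 0.1  0.6 -0. ] w 0.0439
```

View pics/w27.png

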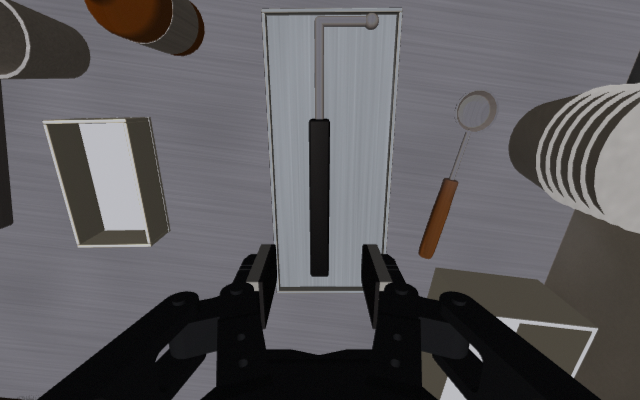

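View pics/s27.png

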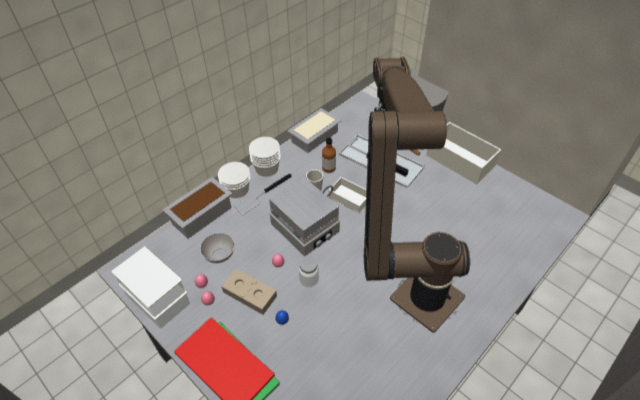

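View pics/t27.png

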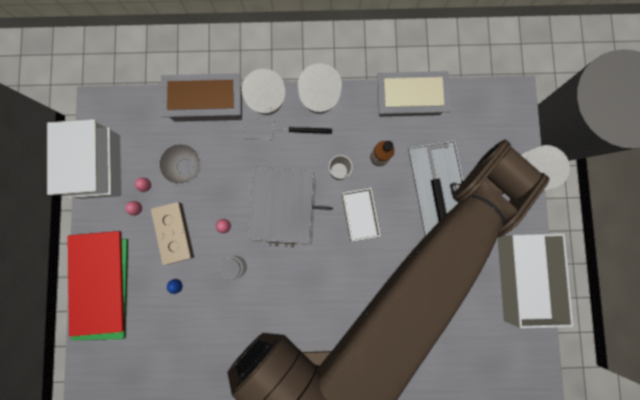

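```bash
python3 - <<'E'
from h import *
import pickle
from plant import job
c=pickle.load(open("w27.pkl","rb"))
A=onz(c,(319,120),.034);B=onz(c,(319.5,276),.034);u=(A-B)/np.linalg.norm(A-B)
t=np.mean([onz(c,p,.016) for p in [(263,11),(402,11),(383,290),(279,290)]],0)
a=np.radians(8); d=(A-.06*u-t)[:2]; print("len",np.linalg.norm(A-B),"pole_mid in tray",d@[np.cos(a),np.sin(a)],d@[-np.sin(a),np.cos(a)])
a=cv2.imread("pics/s22.png").astype(int);b=cv2.imread("pics/s27.png").astype(int); print("hood px changed",(np.abs(a-b).max(2)[190:250,265:318]>25).sum())
print(job.sign_off())
E
```

```text
len 0.1983409453567323 pole_mid in tray 0.0003849924993113425 0.015332150028380257
hood px changed 0
the job is handed in; nothing more can be done
None
```

The job is done and handed in at about 28.6 s of the 69 s allowed. `sign_off` reports no verdict, so what follows rests on my own checks.

- **Egg:** The last egg stands upright in the empty dimple. I gripped it at 20 N, pressed it down at about 10 N while seating it, and released it. A picture afterwards showed the full 2 x 2 grid of eggs.
- **Hood:** I hooked the pole into the ring eye and swung the hood from about 1.7 rad to shut at roughly 0.7 rad/s. The hood's corners in the side view match an angle of 0 to within about 0.01 rad. They did not move under a further 4–5 N of pressing, or after I took the hook out.
- **Pole:** It lies released and flat in its tray. Its middle is about 0 mm along and 15 mm across from the tray centre. The gripper is clear, about 0.2 m above it.
- **Everything else:** The other objects on the counter looked unmoved in the final side and top views. I did not measure them one by one. The eggs under the shut hood can no longer be seen.

**Two irregularities:**
- One arc row was mistyped and pushed the hook 5 mm along its own axis. The finger stayed in the ring and did no harm.
- During the final press the pole turned slightly in the grip. It was close to level again when I laid it down.

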